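# Right the washed carton holder, check that it stands firm, load the carton

## Task

The cast holder for the carton of microscope slides was washed and left upside down to drain. Lay it on its back and let go, take it again with another grip, and stand it on its four feet inside the steel tray with its mouth on the side of the tray's thumb tab; then press down with the closed fingertips on the mouth end of its roof and after that on the rear end, to feel that it does not rock. Then slide the small carton, on edge as it stands, lengthwise into the holder's mouth until it stops, and leave the larger box, the beaker and the tape roll where they are.

Things in the scene. Friction and masses are not known exactly. Their poses are not given: they have to be found in the camera images.
- holder: Carton holder, bare aluminium casting, 0.45 kg, 76 x 112 x 102 mm: a slim leaning sleeve on two cross feet. Origin: in the plane under its feet, mid width; as it stands z is up and -x its front (mouth). Starts upside down, lying on its flat roof, feet up. Cross feet: bars at x = -20 and +27 mm, each 14 deep, 112 wide (y), underside 4 and top 14 mm up, rubber pads under the ends (y = +-48).
- mouth (a point): centre of the sleeve's mouth, in the holder at (-26, 0, 72) mm. The sleeve is 35 mm wide, 58 high, 44 deep inside, closed at the rear; it runs down to the rear at 20 degrees: inward axis (0.940, 0, -0.342), roof normal (0.342, 0, 0.940) in the holder. Lips flare outwards for 4 mm ahead of the mouth at the sides and floor.
- sleeve_mid (a point): centre of the sleeve, in the holder at (-2, 0, 63) mm. Its flat sides, y = +-20.5 mm (41 mm apart), are the natural place to grip; the front 25 mm of a side is solid, a window lies behind. Outer corners in the holder's x, z (mm): mouth bottom (-36, 42), mouth top (-15, 102), rear top (33, 85), rear bottom (11, 25).
- back (a point): rear face of the rear cross foot, in the holder at (34, 0, 9) mm. Laid on its back the holder rests steadily on this 112 mm wide face and on the sleeve's rear top edge: its x axis then points straight down, within 1 degree, and its origin is 34 mm above the bench.
- roof_front (a point): point on the holder's roof, 7 mm behind its front edge, in the holder at (-8, 0, 100) mm: the first place to press. The roof is 41 mm wide.
- roof_rear (a point): point on the holder's roof, 7 mm ahead of its rear edge, in the holder at (27, 0, 87) mm: the second place to press
- pocket_home (a point): where the carton's centre lies when the carton is fully home against the rear wall, in the holder at (-23, 0, 70) mm; the carton then stands out of the mouth by 38 mm. Its 82 mm edges then lie along the sleeve's axis, 55 mm edges along the roof normal, 32 mm across.
- tray: Low stainless tray, 102 (x) by 148 mm (y), fixed to the bench, with a flat thumb tab on its -x side (to the robot's left). Floor 92 x 138 mm, 3 mm above the bench; rim 13 mm above the bench. Origin: under its centre; z up. The holder's feet, square and centred (holder origin 3.5 mm from the tray's towards the tab), have 15 mm to spare in x and 13 mm in y on the floor; on the rim it would rock.
- carton: The small cardboard carton of microscope slides, 55 (its own x) x 82 (y) x 32 mm (z), 0.2 kg. Origin: centre of a 55 x 82 mm face; z points into the carton. It starts standing on edge: own x vertical, 55 mm high, 32 mm wide, 82 mm long; either end may go in first.
- carton_mid (a point): centre of the small carton, 27.5 mm above the bench at the start
- lancet_box: larger cardboard box, 62 x 105 x 48 mm, lying flat; too large for the holder; leave it. Origin: centre of its underside.
- beaker: small clear beaker, 45 mm diameter, 57 mm high; leave it. Origin: centre of its underside.
- tape: roll of tape lying flat, 62 mm diameter, 25 mm high; leave it. Origin: centre of its underside.

How it is judged:
By the outcome, as a careful person would: the job done as asked, in the order asked, and still so for the second after the job is handed in, with the robot touching nothing.
It also fails if it takes over 72 s, if anything falls off the work surface, if the arm or the gripper's body presses on something with over 40 N, if the wrist force passes 120 N, or if a joint passes its speed limit or range.

## Robot

A 7-joint arm with a two-finger parallel gripper is mounted at the origin on a cart in front of the work surface, level with it; the furniture and walls round the work are solid. World frame = base frame: x ahead of the robot, y to its left, z up, the work surface at z = 0. Lengths are in m, angles in rad, forces in N, time in s.
With the tool pointing down it reaches from about 0.425 to 0.875 m from the base axis. Payload 4.7 kg.
Tool frame: the origin (TCP) lies on the centre line of the jaws, within the pads' length; the fingertips stand r.tcp_to_tips ahead of it and the grasp point (between the pads) lies 8 mm behind it (r.tcp_to_tips is the distance from the TCP to the fingertips, in m); z points along the fingers, y is the line along which they close (so a half turn about z gives the same grasp; the last joint's range is limited). The gripper opens to 87 mm and grips with 3 to 60 N. Pads are 19 mm wide; open, the fingers measure 117 mm over their backs; the gripper's body (75 mm by 190 mm) begins 51 mm behind the grasp point.
Start: joints at [1.289, 0.321, -0.07, 1.45, 0.023, 1.371, -0.057], TCP at [0.189, -0.622, 0.234] pointing down, gripper open.
Joint ranges: [-2.86, 2.86], [-0.3, 2.09], [-1.38, 1.24], [0.06, 2.45], [-1.56, 4.7], [0.09, 2.05], [-2.69, 2.69]. Speed limits (rad/s): [2.57, 2.57, 3.14, 3.14, 3.14, 3.14, 3.14].

## Interface

Orientations are given as a unit quaternion [x, y, z, w].
In Python, from workcell import r gives the robot as it stands.
- The arm moves only by the tool play_rows, never from a script. Its argument "series" is one flat list of numbers, 6 for each row, row after row: the shift along the tool's x, y, z in m, then the turn, a rotation vector about the tool's x, y, z in rad. A call has 1 to 10 rows; each row is the pose to reach, as a shift and turn from the pose commanded when the call began, along the tool's axes at that moment; what a row does not reach only later rows make up. A row lasts 1/8 s, in which the tool goes at most 62.5 mm and 10.7 degrees, less where a joint would pass 70% of its speed; a pose out of reach is approached as far as the arm can. A call with a gripper value outside its range is refused whole. "jaw" is the opening, from 0 (shut) to 1 (fully open), set as the call begins (left out, the last holds). The fingers move at their own pace and stop on an object; "force" is the grip in N (left out, the last holds). Time passes only in rows, so rows that repeat a pose let the fingers close. It gives the time, the measured TCP pose, the force, the opening and the grip force at its end, in the units of the state.
- r.state(): the state, without advancing time (a new reading comes with each control period).
- r.get_image(name): name is "scene" or "side" or "wrist"; returns a dict with "img" (420x560x3 uint8, blue, green, red), "z_map" (420x560 float32, m along the optical axis (not along the pixel's ray), 0 where there is no reading), "mtx" (3x3 intrinsics, pixels), "R" (3x3) and "t" (3): a world point X has camera coordinates R X + t. Camera axes: x right, y down, z forward; pixel columns grow to the right and rows downward; lengths in m; the calibration is good to about 2 mm. A picture is of the moment at which its call begins.
- r.hand_in(): hands the job in; it is judged then, once.
Trained networks look in a picture, given as the dict that the camera call returned (one of the last four; its "shot" number tells which), for a name from the list of things; names that differ only in an ending like _2 or _b are one class to them, and where a whole thing is asked for, a point or a joint stands for the part that bears it (a point fixed in the world has none). Each returns a list of dicts, best first, with "score" (0 to 1); they miss things now and then, are a little off and sometimes report something else, mostly with a low value. They report only what shows in the picture. A call takes as long as a camera call.
- r.recognise(picture, query): "location" ([x, y, z] in m, in world coordinates, good to about 4 mm: the middle of the surface that is visible of it).
The state is a dict: "clock": time; "qpos": joint angles; "joint_velocities": joint speeds; "joint_torque": joint torques, N m; "eef_pos": TCP position; "eef_rot": TCP orientation; "ft_force": force on the tool from outside, world axes, zero at the start; "moment": the same for the moment, N m; "width": opening from 0.0 (shut) to 1.0 (fully open); "grasp_force": force on a finger pad.
Only numpy, scipy, OpenCV 4.12 (cv2) and the standard library are available. Lean on these libraries where they do the work, as an engineer would, in place of code of your own. Each camera call takes 0.05 s, during which the arm holds its last target. There are 200 camera calls.

## Working session

There is one attempt and no reset: what is moved stays moved. The work goes in short steps, Python scripts to look and compute and a tool call to move; the robot and the scene stay as the last step left them, time stands still between calls to the robot, and variables do not carry over. Pictures are saved under pics/ and viewed, at most 11 in all, crops included, and the job is handed in when it is done.

Besides the shell and the picture viewer there is one more tool, called after ">>>" by a JSON object that holds its "method" and its "body". play_rows: Moves the arm, as the interface text tells. Its arguments: {"type":"object","properties":{"series":{"type":"array"},"jaw":{"type":"number"},"force":{"type":"number"}},"required":["series"]}

```bash
mkdir -p pics; ls
python3 - <<'E'
from workcell import r
import cv2,numpy as np
s=r.state();print({k:np.round(v,3).tolist() for k,v in s.items()},r.tcp_to_tips)
ims=[]
for n in ["scene","side"]:
    p=r.get_image(n);ims.append(p["img"])
    print(n,p["mtx"].tolist(),np.round(-p["R"].T@p["t"],3),np.round(p["R"],3).tolist())
    for q in ["holder","tray","carton","lancet_box","beaker","tape"]:
        print(q,[(np.round(d["location"],3).tolist(),round(d["score"],2)) for d in r.recognise(p,q)][:3])
    np.savez(f"pics/{n}.npz",**{k:v for k,v in p.items() if k in("img","z_map","mtx","R","t")})
    cv2.imwrite(f"pics/{n}.png",p["img"])
E
```

```text
pics
{'clock': 0.0, 'qpos': [1.289, 0.322, -0.07, 1.452, 0.023, 1.371, -0.057], 'joint_velocities': [-0.003, 0.0, 0.001, 0.001, -0.0, 0.001, 0.0], 'joint_torque': [0.001, -49.129, -0.404, -31.253, -0.064, 0.044, 0.0], 'eef_pos': [0.189, -0.621, 0.232], 'eef_rot': [0.989, 0.147, -0.0, -0.001], 'ft_force': [0.047, -1.003, -0.118], 'moment': [0.018, -0.002, 0.006], 'grasp_force': 0.0, 'width': 1.0} 0.011
scene [[489.1552900133226, 0.0, 270.62714858557115], [0.0, 489.1552900133226, 216.1941990174425], [0.0, 0.0, 1.0]] [ 0.093 -0.676  0.908] [[0.84, -0.542, 0.006], [-0.374, -0.587, -0.718], [0.393, 0.601, -0.696]]
holder [([0.548, -0.258, 0.078], 0.83)]
tray [([0.607, 0.045, 0.0], 0.67)]
carton [([0.503, 0.232, 0.046], 0.62), ([0.548, -0.26, 0.076], 0.25)]
lancet_box [([0.698, -0.186, 0.046], 0.81)]
beaker [([0.687, 0.171, 0.035], 0.79)]
tape [([0.397, -0.01, 0.022], 0.87), ([0.686, 0.17, 0.035], 0.21)]
side [[433.31231601722163, 0.0, 278.52860845827473], [0.0, 433.31231601722163, 207.41330278679746], [0.0, 0.0, 1.0]] [0.297 0.992 0.549] [[-0.969, -0.244, -0.019], [-0.085, 0.409, -0.908], [0.23, -0.879, -0.418]]
holder [([0.56, -0.233, 0.056], 0.93), ([0.502, 0.277, 0.046], 0.25), ([0.717, -0.148, 0.033], 0.16)]
tray [([0.611, 0.042, 0.002], 0.83), ([0.559, -0.235, 0.06], 0.27)]
carton [([0.504, 0.279, 0.044], 0.81)]
lancet_box [([0.714, -0.151, 0.035], 0.81)]
beaker [([0.691, 0.194, 0.035], 0.95), ([0.558, -0.233, 0.055], 0.48)]
tape [([0.398, 0.011, 0.019], 0.94)]
```

View pics/scene.png

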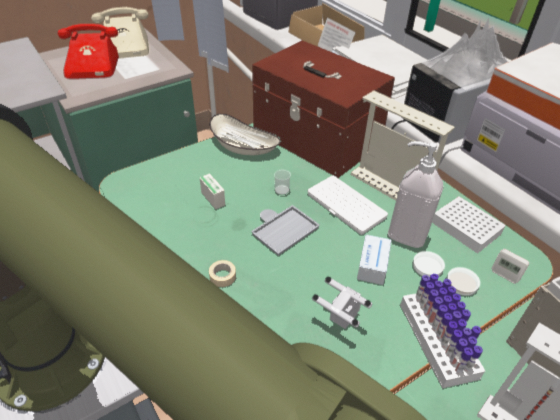

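View pics/side.png

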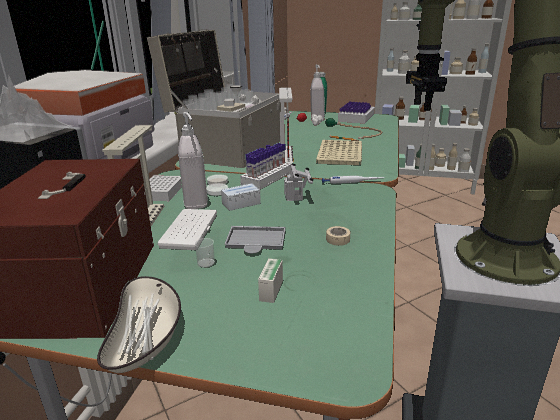

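```bash
cat > h.py <<'E'
import numpy as np,cv2
from scipy.spatial.transform import Rotation as Ro
def cloud(p):
    z=p["z_map"];v,u=np.indices(z.shape);K=p["mtx"]
    c=np.stack([(u-K[0,2])/K[0,0]*z,(v-K[1,2])/K[1,1]*z,z],-1)
    X=(c-p["t"])@p["R"]; X[z<=0]=np.nan
    return X
def rect(P):
    (c,s,a)=cv2.minAreaRect((P[:,:2]*1000).astype(np.float32)); return np.round(c,1),np.round(s,1),round(a,1)
E
python3 - <<'E'
from h import *
A=[]
for n in["scene","side"]:
    X=cloud(np.load(f"pics/{n}.npz")).reshape(-1,3);X=X[np.isfinite(X[:,0])];A.append(X)
    def sel(c,rad,z0,z1):return X[(np.hypot(X[:,0]-c[0],X[:,1]-c[1])<rad)&(X[:,2]>z0)&(X[:,2]<z1)]
    print(n,"bench",np.nanmedian(sel((.5,.1),.05,-.02,.02)[:,2]))
    for nm,c,rad,z0,z1 in [("carton",(.503,.255),.09,.05,.062),("holder top",(.555,-.245),.11,.086,.12),("holder all",(.555,-.245),.11,.012,.12),("tray rim",(.61,.043),.12,.0085,.018),("lancet",(.706,-.17),.09,.042,.055)]:
        P=sel(c,rad,z0,z1)
        if len(P)>5:print(nm,len(P),rect(P),np.round(np.percentile(P[:,2],[5,50,95]),3))
E
```

```text
scene bench 6.490151110947326e-05
carton 261 (array([506.9, 250.1]), array([33.5, 83.7]), 1.3) [0.052 0.055 0.058]
holder top 447 (array([ 561.8, -246.8]), array([ 48.4, 109.6]), 37.2) [0.087 0.093 0.099]
holder all 1226 (array([ 556.6, -249.6]), array([ 85.3, 110.7]), 18.0) [0.021 0.08  0.097]
tray rim 461 (array([603.6,  57.1]), array([150.5, 140.7]), 9.4) [0.009 0.012 0.015]
lancet 928 (array([ 719. , -169.8]), array([109.8,  62.4]), 41.2) [0.045 0.048 0.051]
side bench -0.0003914356400797946
carton 367 (array([510.7, 253. ]), array([32.6, 84.9]), 0.5) [0.052 0.055 0.056]
holder top 87 (array([ 561.9, -244.1]), array([ 29. , 110.6]), 21.0) [0.087 0.093 0.098]
holder all 580 (array([ 558.2, -244.8]), array([ 80.9, 113.3]), 17.4) [0.016 0.063 0.094]
tray rim 390 (array([605.9,  61. ]), array([148. , 143.9]), 9.2) [0.009 0.011 0.014]
lancet 323 (array([ 720. , -166.5]), array([107.1,  68.9]), 36.8) [0.043 0.048 0.049]
```

The scene view shows the inverted holder at about (342,300), the tray at (285,230) with its tab to the upper left at (268,216), and the carton at (212,190). The side view shows the tray at (255,238) with its tab on the near side, and the carton at (271,280). Next I'll fit the holder, tray and carton poses to the depth data.

```bash
cat >> h.py <<'E'
from scipy.optimize import least_squares
def box(P,c,R,hs):
    q=np.abs((P-c)@R)-hs
    return np.linalg.norm(np.maximum(q,0),axis=1)+np.minimum(q.max(1),0)
RS=Ro.from_euler('y',20,degrees=True).as_matrix() # cols: inward axis(.94,0,-.342), y, roof normal
def holder_sdf(P):  # mm, holder frame
    I=np.eye(3);d=[box(P,np.array([x,0,9.]),I,np.array([7,56,5.])) for x in(-20,27)]
    d+=[box(P,np.array([x,y,4.]),I,np.array([6,6,4.])) for x in(-20,27) for y in(-48,48)]
    d.append(box(P,np.array([-1.75,0,63.5]),RS,np.array([25.5,20.5,31.8])))
    return np.min(d,0)
def fit_holder(P,R0fun,z0fun,starts):
    """P mm world; R0fun(yaw)->R ; origin (x,y,z0)"""
    best=None
    for s in starts:
        f=lambda v:holder_sdf((P-np.array([v[0],v[1],z0fun]))@R0fun(v[2]))
        o=least_squares(f,s,loss='soft_l1',f_scale=2.,x_scale=[10,10,.2],diff_step=1e-4)
        if best is None or o.cost<best.cost:best=o
    r=np.abs(f(best.x));return best.x,best.cost,np.median(r),np.percentile(r,90)
E
python3 - <<'E'
from h import *
# upside down: a->horizontal(yaw), n->-z
def Rinv(yaw):
    h=np.array([np.cos(yaw),np.sin(yaw),0]);d=np.array([0,0,-1.])
    x=.94*h+.342*d; z=-.342*h+.94*d
    M=np.stack([x,np.cross(z,x),z],1);U,_,V=np.linalg.svd(M);return U@V
for n in["scene","side","both"]:
    A=[]
    for m in (["scene","side"] if n=="both" else [n]):
        X=cloud(np.load(f"pics/{m}.npz")).reshape(-1,3)*1000
        k=(np.hypot(X[:,0]-557,X[:,1]+247)<85)&(X[:,2]>6)&(X[:,2]<110);A.append(X[k])
    P=np.concatenate(A)
    for y in np.arange(0,6.3,.8):
        pass
    res=[fit_holder(P,Rinv,90.7,[[557-0*np.cos(y),-247,y]]) for y in np.arange(0,6.28,.52)]
    res.sort(key=lambda t:t[1])
    for t in res[:4]:print(n,len(P),np.round(t[0],3),[round(float(u),2) for u in t[1:]])
    if n=="both": v=res[0][0]; print(np.round(Rinv(v[2]),3))
def boxfit(P,c,hs,yaw):
    f=lambda v:box(P,np.array([v[0],v[1],c[2]]),Ro.from_euler('z',v[2]).as_matrix(),np.array(hs))
    o=least_squares(f,[c[0],c[1],yaw],loss='soft_l1',f_scale=2.);return np.round(o.x,3),np.median(np.abs(f(o.x)))
for m in["scene","side"]:
    X=cloud(np.load(f"pics/{m}.npz")).reshape(-1,3)*1000;X=X[np.isfinite(X[:,0])]
    k=(np.hypot(X[:,0]-508,X[:,1]-251)<75)&(X[:,2]>6)&(X[:,2]<70)
    print("carton",boxfit(X[k],[508,251,27.5],[16,41,27.5],0.))
    k=(np.hypot(X[:,0]-605,X[:,1]-48)<120)&(X[:,2]>1.7)&(X[:,2]<18)
    # tray floor/rim: solid 148x102x13 box for points, long axis ~x
    P=X[k];bw=np.zeros((300,300),np.uint8)
    np.add.at(bw,(np.clip((P[:,0]-455),0,299).astype(int),np.clip(P[:,1]+100,0,299).astype(int)),60)
    cv2.imwrite(f"pics/tray_{m}.png",cv2.resize(bw,(600,600)))
E
```

```text
scene 1262 [ 545.784 -252.321    3.46 ] [3957.06, 1.12, 8.08]
scene 1262 [ 545.783 -252.32     3.46 ] [3957.06, 1.12, 8.08]
scene 1262 [ 545.784 -252.319    3.46 ] [3957.06, 1.12, 8.08]
scene 1262 [ 545.784 -252.318    3.46 ] [3957.06, 1.12, 8.08]
side 619 [ 548.858 -251.445    3.468] [2454.14, 1.84, 8.23]
side 619 [ 548.856 -251.445    3.468] [2454.14, 1.84, 8.23]
side 619 [ 548.855 -251.445    3.468] [2454.14, 1.84, 8.23]
side 619 [ 548.853 -251.447    3.468] [2454.14, 1.84, 8.23]
both 1881 [ 546.231 -252.061    3.456] [6564.84, 1.35, 8.26]
both 1881 [ 546.231 -252.061    3.456] [6564.84, 1.35, 8.26]
both 1881 [ 546.231 -252.061    3.456] [6564.84, 1.35, 8.26]
both 1881 [ 546.231 -252.061    3.456] [6564.84, 1.35, 8.26]
[[-0.894 -0.31   0.325]
 [-0.291  0.951  0.106]
 [-0.342 -0.    -0.94 ]]
carton (array([5.08267e+02, 2.51340e+02, 9.00000e-03]), np.float64(0.8745586892763679))
carton (array([5.10912e+02, 2.52042e+02, 8.00000e-03]), np.float64(0.4639099218883018))
```

```bash
cat >> h.py <<'E'
import json
def uv(az):return np.array([np.cos(np.radians(az)),np.sin(np.radians(az)),0])
def hR(x,z): # holder rotation from x and z axes
    x=x/np.linalg.norm(x);z=z-x*(x@z);z/=np.linalg.norm(z);return np.stack([x,np.cross(z,x),z],1)
def tR(z,y):
    z=z/np.linalg.norm(z);y=y-z*(y@z);y/=np.linalg.norm(y);return np.stack([np.cross(y,z),y,z],1)
def cur(r,log=True):
    s=r.state();
    if log:open('log.txt','a').write(json.dumps([np.array(s[k]).tolist() for k in("qpos","eef_pos","eef_rot")])+"\n")
    return np.array(s["eef_pos"]),Ro.from_quat(s["eef_rot"]).as_matrix(),s
def step(p0,R0,p,R,name=""):
    """TCP target -> shift (mm), rotvec in tool frame"""
    d=R0.T@(p-p0);w=Ro.from_matrix(R0.T@R).as_rotvec()
    print(name,"shift",np.round(d,4).tolist(),"rot",np.round(w,3).tolist(),"deg",round(np.degrees(np.linalg.norm(w)),1));return d,w
E
cat > p1.py <<'E'
from h import *
O=np.array([.5462,-.2521,0]);AZ=np.degrees(3.456);h=uv(AZ)
xh=.94*h-.342*np.array([0,0,1]);zh=-.342*h-.94*np.array([0,0,1]);RH=hR(xh,zh)
th=np.radians(65);tz=np.cos(th)*h-np.sin(th)*np.array([0,0,1.])
RT=tR(tz,-RH[:,1]);G=O+h*-.036+np.array([0,0,.050]);TG=G+.008*tz
E
python3 - <<'E'
from p1 import *
from workcell import r
p,R,s=cur(r)
print(TG)
step(p,R,TG-.10*tz,RT,"pre")
E
```

```text
[ 0.57722006 -0.24201246  0.04274954]
pre shift [0.5239, -0.251, 0.1002] rot [-0.004, -0.436, -0.018] deg 25.0
```

>>> {"method": "play_rows", "body": {"series": [0.05,-0.025,0,0,-0.04,0,0.11,-0.052,0.005,0,-0.09,0,0.165,-0.08,0.01,0,-0.14,0,0.22,-0.105,0.02,0,-0.18,0,0.275,-0.13,0.03,0,-0.23,0,0.33,-0.158,0.04,0,-0.28,-0.01,0.385,-0.185,0.05,0,-0.33,-0.01,0.44,-0.21,0.065,0,-0.38,-0.015,0.49,-0.235,0.08,0,-0.42,-0.018,0.524,-0.251,0.1,-0.004,-0.436,-0.018], "jaw": 1}}

```text
clock: 1.95
eef_pos: [0.62, -0.2254, 0.1325]
eef_rot: [0.964, 0.154, -0.213, 0.033]
ft_force: [-0.2, -1.2, 0.7]
width: 1.001
grasp_force: 0.0
```

>>> {"method": "play_rows", "body": {"series": [0,0,0,0,0,0,0,0,0,0,0,0]}}

```text
clock: 2.2
eef_pos: [0.6172, -0.2299, 0.1336]
eef_rot: [0.964, 0.152, -0.214, 0.034]
ft_force: [-0.4, 0.7, -0.1]
width: 1.001
grasp_force: 0.0
```

Run:
```python
from p1 import *
from workcell import r
p,R,s=cur(r)
print(p,np.round(s["qpos"],2),s["clock"],s["ft_force"])
d,w=step(p,R,TG,RT,"grasp")
P=r.get_image("wrist");cv2.imwrite("pics/w1.png",P["img"])
print("cam in tool",np.round(R.T@(-P["R"].T@P["t"]-p),3).tolist(),np.round(R.T@P["R"].T,2).tolist(),P["mtx"][0,0])
X=cloud(P).reshape(-1,3)*1000
k=(np.hypot(X[:,0]-557,X[:,1]+247)<85)&(X[:,2]>6)&(X[:,2]<105)
np.savez("pics/w1.npz",**{k_:P[k_] for k_ in("img","z_map","mtx","R","t")})
def Rinv(yaw):
    hh=uv(np.degrees(yaw));Z=np.array([0,0,1]);return hR(.94*hh-.342*Z,-.342*hh-.94*Z)
print(k.sum(),fit_holder(X[k],Rinv,90.7,[[546,-252,3.456]]))
```

```text
[ 0.6172214  -0.22986969  0.13358427] [ 0.39  0.7  -0.32  1.19  0.38  1.68 -1.19] 2.2 [-0.38600052  0.68245254 -0.1020473 ]
grasp shift [0.0006, -0.0009, 0.1] rot [0.0, 0.001, -0.001] deg 0.1
cam in tool [0.07, 0.0, -0.15] [[-0.0, -0.97, -0.26], [1.0, -0.0, -0.0], [0.0, -0.26, 0.97]] 349.8686181024595
5645 (array([ 547.50484479, -252.81051217,    3.45390165]), np.float64(21474.840061511324), np.float64(1.406986264546692), np.float64(9.784711650954414))
```

View pics/w1.png

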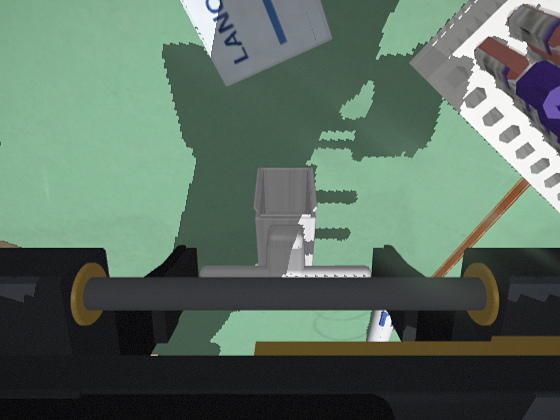

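The wrist view shows the holder's mouth at (285,190), centred between the fingers with the foot bar behind them. The holder fit agrees to about 1 mm, so I'll advance and grip.

>>> {"method": "play_rows", "body": {"series": [0,0,0.025,0,0,0,0,0,0.05,0,0,0,0,-0.001,0.07,0,0,0,0,-0.001,0.085,0,0,0,0,-0.001,0.1,0,0,0,0,-0.001,0.1,0,0,0]}}

```text
clock: 3.0
eef_pos: [0.576, -0.2413, 0.0419]
eef_rot: [0.964, 0.153, -0.215, 0.034]
ft_force: [0.0, 0.1, 0.5]
width: 1.002
grasp_force: 0.0
```

>>> {"method": "play_rows", "body": {"series": [0,0,0,0,0,0,0,0,0,0,0,0,0,0,0,0,0,0,0,0,0,0,0,0,0,0,0,0,0,0,0,0,0,0,0,0], "jaw": 0, "force": 35}}

```text
clock: 3.75
eef_pos: [0.5776, -0.2418, 0.0431]
eef_rot: [0.964, 0.153, -0.213, 0.035]
ft_force: [-0.1, -1.1, 0.4]
width: 0.468
grasp_force: 34.9
```

```bash
cat > kin.py <<'E'
from h import *
L=[json.loads(l) for l in open('log.txt')]
# model: base yaw -q1, then Y(q2) Z(-+q3) Y(q4) Z(q5) Y(q6) Z(q7) with zero link offsets
import itertools
def fk(q,prm,sg):
    d1,a,b,c,off,yo=prm
    R=np.eye(3);p=np.array([0,0,d1]);z=np.array([0,0,1.])
    for i,(ax,ln) in enumerate(zip("zyzyzyz",[0,0,a,0,b,0,c])):
        R=R@Ro.from_euler(ax,sg[i]*q[i]+(yo if i==6 else 0)).as_matrix();p=p+R@z*ln
    return p,R
def calib():
    best=None
    for s in itertools.product([1,-1],repeat=3):
        sg=[-1,1,s[0],1,s[1],1,s[2]]
        def f(v):
            e=[]
            for q,P,Q in L:
                p,R=fk(q,v,sg);e+=list((p-P)*5)+list((R-Ro.from_quat(Q).as_matrix()).ravel())
            return np.array(e)
        for y in(0,1.57,-1.57,3.14):
            o=least_squares(f,[.3,.4,.4,.2,0,y])
            if best is None or o.cost<best[0]:best=(o.cost,o.x,sg)
    return best
if __name__=="__main__":
    print(calib())
E
python3 - <<'E'
from p1 import *
from workcell import r
p,R,s=cur(r);print(p-TG,np.round(s["qpos"],3),s["width"],s["grasp_force"],s["ft_force"])
E
python3 kin.py; cat log.txt
```

```text
[0.00034932 0.0002196  0.00034571] [ 0.436  0.707 -0.311  1.375  0.395  1.498 -1.212] 0.4679773809498788 34.87973058286116 [-0.08250889 -1.05196743  0.36439887]
(np.float64(0.007941875797881923), array([ 2.47434820e-01,  5.37838605e-01,  4.89389700e-01,  4.26567781e-01,
       -2.55895338e-05,  1.57079633e+00]), [-1, 1, -1, 1, -1, 1, -1])
[[1.2890947290357309, 0.3209894536202297, -0.07012009728207803, 1.450489241667841, 0.022576775384349778, 1.370762527281461, -0.05689001697800521], [0.1894871483199415, -0.6218055897924359, 0.2335989417667825], [0.9890794129255519, 0.1473835477347801, 4.042723825870553e-06, 6.904789517077831e-05]]
[[0.3938407309268688, 0.7016598064809884, -0.31827695431663855, 1.1913556346092664, 0.3794960545169858, 1.6845802013194067, -1.1869778655239853], [0.617221403380499, -0.22986968945710787, 0.13358426992251246], [0.9642816153560858, 0.1523162914149931, -0.21397400141631323, 0.034290528921735196]]
[[0.43611945477728264, 0.7072622001123123, -0.3109486615047263, 1.3752867270769553, 0.39462649421039525, 1.497885041692437, -1.212415731755999], [0.5775693866960395, -0.24179286660229649, 0.043095249039195725], [0.9644365282314012, 0.1525818614856969, -0.21304295661237085, 0.03454934436976272]]
```

```bash
cat > kin.py <<'E'
from h import *
SG=[-1,1,-1,1,-1,1,-1]
LO=np.array([-2.86,-.3,-1.38,.06,-1.56,.09,-2.69]);HI=np.array([2.86,2.09,1.24,2.45,4.7,2.05,2.69])
def fk(q,v):
    R=np.eye(3);p=np.array([0,0,v[0]]);z=[0,0,1.]
    off=[(v[4],0),(0,0),(v[5],v[1]),(0,0),(v[6],v[2]),(v[7],0),(0,v[3])]
    for i in range(7):
        R=R@Ro.from_euler("zyzyzyz"[i],SG[i]*q[i]+(np.pi/2 if i==6 else 0)).as_matrix();p=p+R@np.array([off[i][0],0,off[i][1]])
    return p,R
def calib():
    L=[json.loads(l) for l in open('log.txt')]
    f=lambda v:np.concatenate([(fk(q,v)[0]-P) for q,P,Q in L]+[(np.array(v)-[.3,.45,.45,.3,0,0,0,0])*1e-4])
    o=least_squares(f,[.25,.5,.5,.4,0,0,0,0]);n=len(L)*3
    return o.x,np.abs(f(o.x)[:n]).max()
def ik(p,R,q0,v):
    f=lambda q:np.concatenate([(fk(q,v)[0]-p)*10,Ro.from_matrix(R.T@fk(q,v)[1]).as_rotvec()*3,(q-q0)*.02])
    o=least_squares(f,np.clip(q0,LO+.01,HI-.01),bounds=(LO,HI));pp,RR=fk(o.x,v)
    return o.x,np.linalg.norm(pp-p),np.degrees(np.linalg.norm(Ro.from_matrix(R.T@RR).as_rotvec())),np.minimum(o.x-LO,HI-o.x).min()
E
cat > plan.py <<'E'
from p1 import *
from kin import *
Z=np.array([0,0,1.])
OH=O+np.array([0,0,.0907])
RTH=RH.T@RT; PTH=RH.T@(TG-OH)   # tool in holder, grip 1
def layH(az):return hR(-Z,-uv(az))
def lay(az,xy,dz=0):
    Rh=layH(az);o=np.array([xy[0],xy[1],.034+dz]);return o+Rh@PTH,Rh@RTH
def g2(psi,gx=-.016,gz=.066,flip=1): # grip 2 in holder: dir from +x toward -z by psi deg
    c,s=np.cos(np.radians(psi)),np.sin(np.radians(psi));t=np.array([c,0,-s])
    R=tR(t,np.array([0,flip,0.]));return np.array([gx,0,gz])+.008*t,R
E
python3 - <<'E'
from plan import *
v,e=calib();print(np.round(v,3),e)
q0=np.array(json.loads(open('log.txt').readlines()[-1])[0])
print(ik(TG,RT,q0,v))
tr=np.array([.605,.050,.003]);Rtr=hR(uv(-81),Z);ot=tr-Rtr[:,0]*.0035
for yaw in(0,-25,-50,-75):
  for xy in((.55,-.22),):
    az=AZ+yaw;p,R=lay(az,xy);a=ik(p,R,q0,v)
    print(yaw,"lay",np.round(a[0],2),np.round(a[1:],3))
    for psi in(30,45,60):
      for fl in(1,-1):
        P,RR=g2(psi,flip=fl);Rh=layH(az);o=np.array([*xy,.034])
        b=ik(o+Rh@P,Rh@RR,q0 if fl<0 else np.array([.4,.7,-.3,1.4,.4,1.5,1.5]),v);c=ik(ot+Rtr@P,Rtr@RR,b[0],v)
        print("  ",psi,fl,np.round(b[0],2),np.round(b[1:],2),"|",np.round(c[0],2),np.round(c[1:],2))
E
```

```text
[ 0.244  0.492  0.477  0.399  0.03  -0.058  0.005 -0.053] 0.022165769343531372
(array([ 0.43794257,  0.71014837, -0.31051123,  1.38353723,  0.39556479,
        1.48889605, -1.21354842]), np.float64(1.5539185769290893e-07), np.float64(4.646688284288869e-05), np.float64(0.5611039507985331))
0 lay [ 1.58  0.79 -1.17  2.2   0.52  0.11 -1.03] [0.    0.007 0.017]
   30 1 [ 0.37  0.82 -0.38  1.24  0.45  1.64  1.84] [0.   0.   0.41] | [-0.61  0.73 -0.04  1.65  0.9   1.5  -0.92] [0.   0.01 0.55]
   30 -1 [ 0.33  0.81 -0.3   1.24  0.4   1.62 -1.27] [0.   0.   0.43] | [-1.2   1.08  1.24  1.68 -0.26  1.01 -2.69] [ 0.05 26.37  0.  ]
   45 1 [ 0.25  1.01 -0.31  1.    0.5   1.93  1.85] [0.   0.   0.12] | [-0.48  0.58 -0.08  1.7   0.78  1.33 -0.79] [0.   0.01 0.72]
   45 -1 [ 0.22  1.   -0.23  1.    0.45  1.91 -1.25] [0.   0.   0.14] | [-1.16  0.96  1.24  1.72 -0.36  1.   -2.69] [ 0.04 17.59  0.  ]
   60 1 [-0.12  1.25  0.65  0.8   0.01  2.05  2.3 ] [0.   1.26 0.  ] | [-1.2   0.88  1.24  1.73 -0.34  1.05  0.2 ] [0.   0.01 0.  ]
   60 -1 [-0.12  1.25  0.65  0.8   0.01  2.05 -0.84] [0.   1.26 0.  ] | 
[... 1979 characters left out ...]
1  1.51 -0.93] [0.   0.01 0.54]
   30 -1 [ 0.64  0.81 -0.14  1.21 -0.13  1.59 -2.02] [0.   0.   0.46] | [-1.2   1.08  1.24  1.68 -0.26  1.01 -2.69] [ 0.05 26.37  0.  ]
   45 1 [ 0.72  1.03 -0.28  0.96 -0.12  1.88  1.07] [0.   0.   0.17] | [-0.34  0.6  -0.29  1.69  0.86  1.41 -0.85] [0.   0.01 0.64]
   45 -1 [ 0.69  1.02 -0.19  0.96 -0.17  1.88 -2.03] [0.   0.   0.17] | [-1.16  0.96  1.24  1.72 -0.36  1.   -2.69] [ 0.04 17.59  0.  ]
   60 1 [ 0.85  1.23 -0.61  0.8   0.    2.05  0.9 ] [0.01 3.21 0.  ] | [ 0.06  0.56 -0.68  1.72  0.84  1.35 -0.78] [0.   0.01 0.7 ]
   60 -1 [ 0.84  1.23 -0.61  0.8   0.    2.05 -2.24] [0.01 3.21 0.  ] | [-1.12  0.86  1.24  1.73 -0.45  1.04 -2.69] [0.02 9.16 0.  ]
```

```bash
cat > search.py <<'E'
from plan import *
v,e=calib()
q0=np.array(json.loads(open('log.txt').readlines()[-1])[0])
tr=np.array([.605,.050,.003]);Rtr=hR(uv(-81),Z);ot=tr-Rtr[:,0]*.0035
out=[]
for xy in((.55,-.15),(.62,-.15),(.64,-.22),(.60,-.27),(.5,-.3),(.5,-.15)):
  for yaw in range(-120,121,30):
    az=AZ+yaw;p,R=lay(az,xy)
    a=ik(p,R,q0,v)
    if a[1]>.003 or a[2]>1 or a[3]<.1:continue
    out.append((xy,yaw,np.round(a[0],2),round(a[3],2)))
for o in out:
    print(*o)
    Rh=layH(AZ+o[1]);oo=np.array([*o[0],.034])
    for psi in(20,40):
        P,RR=g2(psi);best=None
        for q7 in(1.5,-1.5):
            b=ik(oo+Rh@P,Rh@RR,np.array([.4,.7,-.3,1.4,.4,1.5,q7]),v);c=ik(ot+Rtr@P,Rtr@RR,b[0],v)
            print("   ",psi,np.round(b[0],1),np.round(b[1:],2),"|",np.round(c[0],1),np.round(c[1:],2)) if b[1]<.005 and c[1]<.005 else 0
E
python3 search.py
```

```text
(0.55, -0.15) 90 [ 1.18  1.08 -1.18  1.52  0.25  1.46  0.34] 0.2
    20 [-0.9  0.4  1.1  2.1 -0.1  0.7 -2.7] [0.   0.02 0.  ] | [-1.   0.9  0.6  1.6  0.6  1.3 -0.8] [0.   0.01 0.68]
(0.55, -0.15) 120 [ 0.95  1.1  -1.1   1.33  0.37  1.79  0.68] 0.26
    20 [ 0.3  0.1 -0.2  2.2  0.4  0.6 -2.6] [0.   0.01 0.1 ] | [-0.5  0.9 -0.2  1.6  1.1  1.7 -1.1] [0.   0.01 0.33]
(0.62, -0.15) 60 [ 1.28  1.09 -1.23  1.64  0.25  1.05 -0.04] 0.15
    20 [ 0.4  0.6 -0.6  1.6  0.7  1.3  2.4] [0.   0.   0.27] | [-0.7  0.8  0.   1.6  0.9  1.6 -1. ] [0.   0.01 0.46]
    40 [ 0.1  0.7 -0.5  1.6  0.9  1.5  2.2] [0.   0.   0.46] | [-0.6  0.6 -0.   1.7  0.8  1.4 -0.8] [0.   0.01 0.68]
(0.62, -0.15) 90 [ 1.04  1.11 -1.11  1.35  0.23  1.5   0.35] 0.27
    20 [-0.7  0.5  0.9  1.9 -0.1  0.8 -2.7] [0.   0.01 0.  ] | [-1.   0.9  0.5  1.6  0.7  1.4 -0.8] [0.   0.01 0.67]
(0.62, -0.15) 120 [ 0.81  1.15 -1.04  1.13  0.35  1.86  0.71] 0.19
    20 [ 0.2  0.2 -0.2  2.1  0.5  0.6 -2.6] [0.   0.01 0.08] | [-0.6  0.9 -0.2  1.6  1.   1.7 -1. ] [0.   0.01 0.34]
    40 [-1.   0.5  1.1  2.3  0.4  0.1 -2.7] [0.  0.3 0. ] | [-0.9  
[... 3289 characters left out ...]
7 -1.08  1.37  0.26  1.65  0.55] 0.3
    20 [-0.2  0.2  0.6  2.1  0.3  0.6 -2.7] [0.   0.02 0.  ] | [-0.8  0.9  0.2  1.6  0.8  1.5 -0.9] [0.   0.01 0.55]
(0.5, -0.3) 120 [ 1.08  1.09 -1.03  1.24  0.44  1.92  0.9 ] 0.13
    20 [ 0.6  0.1 -0.1  2.3  0.2  0.5 -2. ] [0.   0.01 0.17] | [-0.6  0.9 -0.1  1.6  1.   1.7 -1. ] [0.   0.01 0.38]
(0.5, -0.15) 90 [ 1.28  1.07 -1.23  1.63  0.27  1.44  0.33] 0.15
    20 [-1.1  0.4  1.2  2.1 -0.1  0.7 -2.7] [0.   0.02 0.  ] | [-1.1  1.   0.6  1.6  0.6  1.3 -0.7] [0.   0.01 0.61]
(0.5, -0.15) 120 [ 1.05  1.07 -1.16  1.46  0.38  1.75  0.66] 0.22
    20 [ 0.4 -0.  -0.3  2.3  0.4  0.6 -2.5] [0.   0.01 0.1 ] | [-0.5  0.9 -0.2  1.6  1.1  1.7 -1.1] [0.   0.01 0.32]
```

Run:
```python
from h import *
H=np.zeros((70,60))
for m in("scene","side","w1"):
    X=cloud(np.load(f"pics/{m}.npz")).reshape(-1,3)*1000
    k=(X[:,2]>4)&(X[:,2]<250)&(X[:,0]>300)&(X[:,0]<900)&(X[:,1]>-550)&(X[:,1]<-50)
    if m=="w1":k&=(X[:,2]<60)
    for x,y,z in X[k]:
        i,j=int((900-x)/10),int((-50-y)/10);H[i,j]=max(H[i,j],z)
print("cols y=-50..-550 ; rows x down from 890")
for i in range(10,55):print(890-10*i,''.join('.' if a==0 else ('%x'%min(15,int(a/10))) for a in H[i,:50]))
```

```text
cols y=-50..-550 ; rows x down from 890
790 221..0......0....122221..............0......0.....
780 221.......34.00...1110............................
770 222......444..............31...........0..........
760 122.....44554.0...........3333..........0.........
750 121....4555544.00..0.....333aaaaa..........00..00.
740 ......45445555....0..0...7aaaaaaaa................
730 ...003555555555..........9abaaaaaaaaaa..........0.
720 .......555555554........9aaaaaaaaaaaaa......0.0.0.
710 ..0..0.555555555540....17aaaaaaaaaaaaa.aaa.3......
700 ..00....4555555544.0...3339aaaaaaaaaaaaaba.333..00
690 ...0.....455555555.00..333337aaaaaaaaaaaaa.333...0
680 0......0..5555554........33333399aaaaaaaaaaaa3..ff
670 00....0...245554..0...0.0..3333333aaaaaaaaaaa..0ff
660 ....0......3555............0..2334333aaaaaaa3.0.0f
650 .............4.........0.0....0..3333338aaaa30..ff
640 .......0........0...00.....0...00...333333a9.00..f
630 ...0....................0......00.0...333333..0.0.
620 ....0000...00..............0......0.0....333....0.
610 ......0.0...........0...0...............0000..0..0
600 ...........
[... 714 characters left out ...]
0.......0..............22...............
460 00..0..........0.................22...............
450 ...0.............................222..............
440 ....0....0.......................2222.............
430 ..........0......0................222.............
420 ...........0..0...................2222............
410 ..................................1222............
400 .00................................22.............
390 0..................................22.............
380 ...................................222............
370 ....................................22............
360 .....................................11...........
350 .....................................11...........
```

```bash
cat > lay.py <<'E'
from plan import *
YAW=50;XY=(.55,-.25)
E
python3 - <<'E'
from lay import *
from workcell import r
p,R,s=cur(r,False)
pl,Rl=lay(AZ+YAW,XY);v,e=calib()
a=ik(pl,Rl,np.array(s["qpos"]),v);print(np.round(a[0],2),a[1:])
print(pl)
step(p,R,p+np.array([0,0,.11]),R,"lift")
u=np.array([pl[0],pl[1],pl[2]+.09])
d,w=step(p,R,u,Rl,"rot above")
for f in np.linspace(.3,1,8):
    q=ik(p+(u-p)*f,R@Ro.from_rotvec(w*f).as_matrix(),np.array(s["qpos"]),v);print(round(f,2),np.round(q[0],2),np.round(q[1:],3))
E
```

```text
[ 1.52  1.08 -1.25  1.71  0.25  1.04 -0.03] (np.float64(1.4891810207614376e-05), np.float64(0.0063345607693639635), np.float64(0.12540070880867993))
[ 0.57104494 -0.19787471  0.04825883]
lift shift [-0.0464, 0.0002, -0.0998] rot [0.0, 0.0, 0.0] deg 0.0
rot above shift [-0.0335, -0.0436, -0.0895] rot [0.163, 1.139, -0.912] deg 84.1
0.3 [ 0.7   0.52 -0.47  1.58  0.22  1.23 -0.82] [0.    0.003 0.819]
0.4 [ 0.81  0.49 -0.53  1.63  0.13  1.17 -0.65] [0.    0.004 0.788]
0.5 [ 0.92  0.47 -0.6   1.66  0.04  1.13 -0.48] [0.    0.005 0.772]
0.6 [ 1.05  0.48 -0.68  1.68 -0.03  1.11 -0.31] [0.    0.006 0.696]
0.7 [ 1.2   0.53 -0.82  1.69 -0.07  1.1  -0.19] [0.    0.007 0.556]
0.8 [ 1.38  0.67 -1.07  1.69  0.02  1.1  -0.16] [0.    0.007 0.314]
0.9 [ 1.5   0.83 -1.24  1.68  0.11  1.12 -0.14] [0.    0.007 0.137]
1.0 [ 1.55  0.96 -1.33  1.66  0.15  1.16 -0.07] [0.    0.006 0.047]
```

>>> {"method": "play_rows", "body": {"series": [-0.008,0,-0.017,0,0,0,-0.023,0,-0.05,0,0,0,-0.044,0,-0.094,0,0,0,-0.044,0,-0.094,0.02,0.15,-0.12,-0.044,-0.005,-0.094,0.05,0.32,-0.25,-0.043,-0.012,-0.094,0.07,0.47,-0.38,-0.042,-0.02,-0.094,0.09,0.63,-0.5,-0.04,-0.028,-0.094,0.11,0.77,-0.62,-0.038,-0.036,-0.092,0.13,0.91,-0.73,-0.034,-0.044,-0.09,0.15,1.04,-0.83]}}

```text
clock: 5.0
eef_pos: [0.5691, -0.1975, 0.1396]
eef_rot: [0.808, 0.489, 0.265, -0.192]
ft_force: [0.4, -0.3, -7.0]
width: 0.469
grasp_force: 34.9
```

Run:
```python
from lay import *
from workcell import r
p,R,s=cur(r);pl,Rl=lay(AZ+YAW,XY)
print(p,np.round(s["qpos"],2),s["width"],s["ft_force"])
step(p,R,pl+np.array([0,0,.06]),Rl,"above");step(p,R,pl+np.array([0,0,.004]),Rl,"down")
```

```text
[ 0.56907648 -0.19745547  0.13958172] [ 1.18  0.5  -0.67  1.67 -0.39  1.2   0.24] 0.4687396394515562 [ 0.41956579 -0.26128914 -7.04637198]
above shift [-0.0189, 0.0035, 0.0248] rot [0.016, 0.118, -0.095] deg 8.7
down shift [-0.0534, 0.0064, 0.0688] rot [0.016, 0.118, -0.095] deg 8.7
```

>>> {"method": "play_rows", "body": {"series": [-0.01,0.002,0.012,0.008,0.06,-0.05,-0.019,0.0035,0.025,0.016,0.118,-0.095,-0.031,0.0045,0.04,0.016,0.118,-0.095,-0.043,0.0055,0.056,0.016,0.118,-0.095,-0.05,0.006,0.065,0.016,0.118,-0.095,-0.0534,0.0064,0.0688,0.016,0.118,-0.095,-0.0534,0.0064,0.0688,0.016,0.118,-0.095]}}

```text
clock: 5.88
eef_pos: [0.5722, -0.1973, 0.0517]
eef_rot: [0.767, 0.515, 0.316, -0.214]
ft_force: [-0.2, 0.5, -4.7]
width: 0.469
grasp_force: 34.9
```

Run:
```python
from lay import *
from workcell import r
p,R,s=cur(r);pl,Rl=lay(AZ+YAW,XY)
print(p,np.round(s["qpos"],2),s["width"],s["ft_force"])
step(p,R,pl+np.array([0,0,-.001]),Rl,"down")
```

```text
[ 0.57221811 -0.19726469  0.05171058] [ 1.2   0.69 -0.67  1.69 -0.4   1.12  0.45] 0.4687220428443359 [-0.16625458  0.45049699 -4.6603627 ]
down shift [-0.0039, -0.0008, 0.0024] rot [0.0, 0.002, -0.004] deg 0.2
```

>>> {"method": "play_rows", "body": {"series": [-0.0015,0,0.001,0,0.002,0,-0.003,0,0.002,0,0.002,0,-0.004,0,0.003,0,0.002,0,-0.004,0,0.003,0,0.002,0]}}

```text
clock: 6.38
eef_pos: [0.5725, -0.1981, 0.0479]
eef_rot: [0.767, 0.515, 0.318, -0.215]
ft_force: [0.5, -0.3, 3.1]
width: 0.468
grasp_force: 34.9
```

>>> {"method": "play_rows", "body": {"series": [0,0,0,0,0,0,0,0,0,0,0,0,0,0,0,0,0,0,0,0,0,0,0,0,0,0,-0.03,0,0,0,0,0,-0.07,0,0,0,0,0,-0.11,0,0,0,0,0,-0.14,0,0,0], "jaw": 1}}

```text
clock: 7.38
eef_pos: [0.5342, -0.2915, 0.1466]
eef_rot: [0.767, 0.515, 0.317, -0.214]
ft_force: [0.6, 0.7, 0.5]
width: 1.003
grasp_force: 0.0
```

Run:
```python
from lay import *
from workcell import r
p,R,s=cur(r);print(p,np.round(s["qpos"],2),s["width"],s["ft_force"])
v,e=calib();print(e)
def Rl(y):return layH(np.degrees(y))
for m in("wrist","side","scene"):
    P=r.get_image(m);X=cloud(P).reshape(-1,3)*1000
    k=(np.hypot(X[:,0]-565,X[:,1]+215)<85)&(X[:,2]>6)&(X[:,2]<75)
    if m!="scene":
        np.savez(f"pics/l_{m}.npz",X=X[k])
    a=[fit_holder(X[k],Rl,34,[[550,-250,np.radians(AZ+YAW)+d]]) for d in(-.1,.1)]
    for t in a:print(m,k.sum(),np.round(t[0],3),np.degrees(t[0][2])-AZ,[round(float(u),2) for u in t[1:]])
    cv2.imwrite(f"pics/lay_{m}.png",P["img"])
    for q in("tray",):print([(np.round(d["location"],3).tolist(),round(d["score"],2)) for d in r.recognise(P,q)][:2])
```

```text
[ 0.53418637 -0.29153803  0.14659665] [ 1.3   0.63 -0.65  1.53 -0.38  1.38  0.45] 1.003186703125556 [0.62289012 0.70758418 0.48549983]
0.020920446109744223
wrist 8000 [ 551.228 -251.488    4.33 ] 50.08089357253809 [24470.18, 1.36, 7.61]
wrist 8000 [ 551.127 -251.45     4.33 ] 50.08014649803124 [24469.32, 1.36, 7.62]
[]
side 663 [ 550.992 -247.831    4.321] 49.55409800302701 [1489.16, 1.4, 4.07]
side 663 [ 550.997 -247.833    4.321] 49.558420217807395 [1489.16, 1.4, 4.07]
[([0.606, 0.044, 0.004], 0.82)]
  return _methods._mean(a, axis=axis, dtype=dtype,
  ret = ret.dtype.type(ret / rcount)
Traceback (most recent call last):
  File "h.py", line 27, in fit_holder
    r=np.abs(f(best.x));return best.x,best.cost,np.median(r),np.percentile(r,90)
                                                             ~~~~~~~~~~~~~^^^^^^
IndexError: index -1 is out of bounds for axis 0 with size 0
```

View pics/lay_wrist.png

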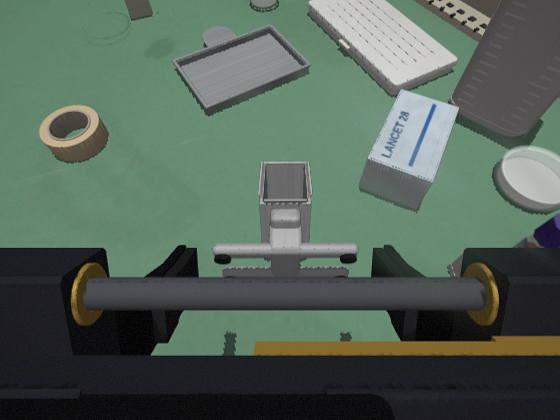

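```bash
cat >> kin.py <<'E'
def fk(q,v):
    R=np.eye(3);p=np.zeros(3);V=np.array(v).reshape(8,3);p=V[0].copy()
    for i in range(7):
        R=R@Ro.from_euler("zyzyzyz"[i],SG[i]*q[i]+(np.pi/2 if i==6 else 0)).as_matrix();p=p+R@V[i+1]
    return p,R
def calib():
    L=[json.loads(l) for l in open('log.txt')]
    v0=np.zeros((8,3));v0[0,2]=.25;v0[3,2]=.5;v0[5,2]=.48;v0[7,2]=.4;v0=v0.ravel()
    f=lambda v:np.concatenate([(fk(q,v)[0]-P) for q,P,Q in L]+[(np.array(v)-v0)*3e-3])
    o=least_squares(f,v0);n=len(L)*3
    return o.x,np.abs(f(o.x)[:n]).max()
E
cat > re.py 2>/dev/null <<'E'
E
rm -f re.py
cat > rg.py <<'E'
from lay import *
HO=np.array([.5511,-.2505,.034]);HR=layH(AZ+50)
E
python3 - <<'E'
from rg import *
from workcell import r
p,R,s=cur(r,False);q=np.array(s["qpos"])
v,e=calib();print(np.round(v.reshape(8,3),3),e)
for psi in(25,35,45):
    P,RR=g2(psi)
    for sd in ([.4,.7,-.5,1.5,.7,1.3,2.3],[.9,.6,-.6,1.5,-.4,1.3,2.3],[.4,.6,.2,1.5,0,1.3,2.]):
        b=ik(HO+HR@P,HR@RR,np.array(sd),v);print(psi,np.round(b[0],2),np.round(b[1:],3))
# tray corners
pc=r.get_image("wrist");K=pc["mtx"];C=-pc["R"].T@pc["t"]
g=[]
for uvp in((174,66),(272,27),(311,69),(207,109)):
    d=pc["R"].T@np.array([(uvp[0]-K[0,2])/K[0,0],(uvp[1]-K[1,2])/K[1,1],1]);w=C+d*(.013-C[2])/d[2];g.append(w)
g=np.array(g);print(np.round(g,4),g.mean(0))
for i in range(4):
    e_=g[(i+1)%4]-g[i];print(np.linalg.norm(e_),np.degrees(np.arctan2(e_[1],e_[0])))
E
```

```text
[[ 0.    -0.001  0.25 ]
 [-0.    -0.008 -0.   ]
 [-0.001 -0.008 -0.016]
 [ 0.    -0.005  0.484]
 [ 0.001 -0.005  0.017]
 [-0.001 -0.     0.497]
 [ 0.    -0.    -0.021]
 [ 0.    -0.     0.379]] 7.684915213669596e-06
25 [ 0.46  0.54 -0.54  1.7   0.7   1.26  2.4 ] [0.    0.001 0.288]
25 [ 0.43  0.53 -0.49  1.7   0.68  1.25  2.42] [0.    0.003 0.275]
25 [ 0.08  0.48 -0.05  1.71  0.47  1.16  2.55] [0.    0.002 0.139]
35 [ 0.34  0.6  -0.49  1.66  0.81  1.38  2.29] [0.    0.001 0.396]
35 [ 0.31  0.59 -0.45  1.67  0.79  1.37  2.31] [0.    0.004 0.385]
35 [-0.03  0.55 -0.01  1.68  0.59  1.25  2.43] [0.    0.002 0.257]
45 [ 0.23  0.68 -0.43  1.63  0.9   1.51  2.21] [0.    0.001 0.478]
45 [ 0.19  0.67 -0.39  1.63  0.88  1.49  2.22] [0.    0.004 0.466]
45 [-0.13  0.63  0.03  1.64  0.68  1.36  2.34] [0.    0.002 0.346]
[[ 0.5271  0.0646  0.013 ]
 [ 0.671   0.0943  0.013 ]
 [ 0.6844 -0.0064  0.013 ]
 [ 0.5448 -0.0247  0.013 ]] [0.60682811 0.03196263 0.013     ]
0.1469591801295463 11.649737154454844
0.10155315663107173 -82.44001832080782
0.14075514519990207 -172.53584574184214
0.09102364277626734 101.23225445277016
```

```bash
cat >> rg.py <<'E'
GP,GR=g2(35,-.010,.067);TGZ=HR@GR[:,2]
GW=HO+HR@GP;GRW=HR@GR
def ringfit(X,c0,yaw0):
    def f(v):
        L=(X[:,:2]-v[:2])@Ro.from_euler('z',v[2]).as_matrix()[:2,:2]
        q=np.abs(L)-np.array([48.5,71.5]);sd=np.where((q>0).any(1),np.linalg.norm(np.maximum(q,0),axis=1),q.max(1))
        return np.maximum(np.abs(sd)-2.5,0)+.02*np.abs(sd)
    o=least_squares(f,[*c0,yaw0],loss='soft_l1',f_scale=1.5,x_scale=[10,10,.1]);return np.round(o.x,3),round(o.cost/len(X),3)
E
python3 - <<'E'
from rg import *
from workcell import r
p,R,s=cur(r,False);q=np.array(s["qpos"]);v,e=calib()
via=GW-.12*TGZ
b=ik(via,GRW,np.array([.34,.5,-.49,1.5,.81,1.38,2.29]),v);print(via,GW,np.round(b[0],2),np.round(b[1:],3))
c=ik(GW,GRW,b[0],v);print(np.round(c[0],2),np.round(c[1:],3))
for f in np.linspace(.1,1,10):
    pp,RR=fk(q+(b[0]-q)*f,v);d=R.T@(pp-p);w=Ro.from_matrix(R.T@RR).as_rotvec()
    print(round(f,2),np.round(pp,3),"tilt",np.round(RR[:,2],2),"|",np.round(np.r_[d,w],3).tolist())
for m in("wrist","scene","side"):
    P=r.get_image(m);X=cloud(P).reshape(-1,3)*1000
    k=(np.abs(X[:,0]-606)<95)&(np.abs(X[:,1]-33)<85)&(X[:,2]>7)&(X[:,2]<18)
    for y in(-1.4,):
        print(m,k.sum(),ringfit(X[k],(606,33),y),ringfit(X[k],(606,45),y))
E
```

```text
[ 0.60023339 -0.12880368  0.13574503] [ 0.57446536 -0.19262737  0.03744678] [ 0.26  0.55 -0.53  1.53  0.74  1.57  2.33] [0.    0.001 0.363]
[ 0.33  0.61 -0.48  1.67  0.81  1.37  2.29] [0.    0.001 0.402]
0.1 [ 0.53  -0.255  0.123] tilt [ 0.12  0.62 -0.77] | [0.005, -0.017, 0.035, 0.139, -0.092, -0.278]
0.2 [ 0.524 -0.23   0.106] tilt [-0.02  0.56 -0.83] | [0.008, -0.031, 0.063, 0.289, -0.163, -0.557]
0.3 [ 0.519 -0.21   0.093] tilt [-0.14  0.46 -0.87] | [0.01, -0.043, 0.084, 0.452, -0.214, -0.835]
0.4 [ 0.517 -0.196  0.084] tilt [-0.24  0.34 -0.91] | [0.012, -0.05, 0.098, 0.627, -0.245, -1.108]
0.5 [ 0.519 -0.186  0.08 ] tilt [-0.31  0.21 -0.93] | [0.017, -0.052, 0.108, 0.816, -0.257, -1.373]
0.6 [ 0.526 -0.178  0.081] tilt [-0.35  0.06 -0.93] | [0.024, -0.049, 0.115, 1.019, -0.249, -1.626]
0.7 [ 0.537 -0.17   0.087] tilt [-0.37 -0.1  -0.93] | [0.037, -0.041, 0.119, 1.238, -0.221, -1.863]
0.8 [ 0.554 -0.161  0.099] tilt [-0.34 -0.25 -0.9 ] | [0.056, -0.029, 0.121, 1.477, -0.172, -2.078]
0.9 [ 0.576 -0.147  0.115] tilt [-0.29 -0.4  -0.87] | [0.082, -0.015, 0.124, 1.738, -0.101, -2.263]
1.0 [ 0.6   -0.129  0.136] tilt [-0.21 -0.53 -0.82] | [0.115, 0.001, 0.128, -2.021, 0.007, 2.403]
wrist 1931 (array([608.263,  40.066,  -1.404]), np.float64(3.937)) (array([608.263,  40.066,  -1.404]), np.float64(3.937))
scene 462 (array([605.562,  42.262,  -1.407]), np.float64(5.626)) (array([605.562,  42.262,  -1.407]), np.float64(5.626))
side 401 (array([608.374,  45.243,  -1.414]), np.float64(3.571)) (array([608.374,  45.243,  -1.414]), np.float64(3.571))
```

```bash
cat > path.py <<'E'
from rg import *
def jpath(r,qt,pt,zs,n):
    p,R,s=cur(r);q=np.array(s["qpos"]);v,e=calib();out=[]
    for f,z in zip(np.linspace(1/n,1,n),zs):
        RR=fk(q+(qt-q)*f,v)[1];pp=p+(pt-p)*f;pp[2]=z
        out+=[np.r_[R.T@(pp-p),Ro.from_matrix(R.T@RR).as_rotvec()]]
    for o in out:print(np.round(o,3).tolist())
E
python3 - <<'E'
from path import *
from workcell import r
s=r.state();q=np.array(s["qpos"]);v,e=calib();qt=np.array([.26,.55,-.53,1.53,.74,1.57,2.33])
jpath(r,q+(qt-q)*.5,np.array([.56,-.22,.25]),[.165,.19,.21,.225,.235,.24,.245,.25,.25,.25],10)
E
```

```text
[0.02, -0.0, -0.009, 0.068, -0.048, -0.139]
[0.042, -0.001, -0.022, 0.138, -0.091, -0.278]
[0.062, -0.001, -0.031, 0.212, -0.129, -0.418]
[0.077, -0.001, -0.036, 0.289, -0.162, -0.558]
[0.09, -0.001, -0.038, 0.369, -0.19, -0.697]
[0.098, -0.002, -0.036, 0.451, -0.213, -0.836]
[0.107, -0.002, -0.035, 0.537, -0.231, -0.973]
[0.116, -0.002, -0.033, 0.626, -0.244, -1.109]
[0.121, -0.002, -0.028, 0.718, -0.252, -1.243]
[0.126, -0.002, -0.023, 0.814, -0.255, -1.375]
```

>>> {"method": "play_rows", "body": {"series": [0.02,0,-0.009,0.068,-0.048,-0.139,0.042,-0.001,-0.022,0.138,-0.091,-0.278,0.062,-0.001,-0.031,0.212,-0.129,-0.418,0.077,-0.001,-0.036,0.289,-0.162,-0.558,0.09,-0.001,-0.038,0.369,-0.19,-0.697,0.098,-0.002,-0.036,0.451,-0.213,-0.836,0.107,-0.002,-0.035,0.537,-0.231,-0.973,0.116,-0.002,-0.033,0.626,-0.244,-1.109,0.121,-0.002,-0.028,0.718,-0.252,-1.243,0.126,-0.002,-0.023,0.814,-0.255,-1.375]}}

```text
clock: 9.07
eef_pos: [0.5607, -0.221, 0.2504]
eef_rot: [0.168, 0.967, 0.076, -0.174]
ft_force: [-0.0, 0.5, -0.7]
width: 1.0
grasp_force: 0.0
```

Run:
```python
from path import *
from workcell import r
s=r.state();v,e=calib();print(e,s["eef_pos"],np.round(s["qpos"],2),s["ft_force"])
qt,_,_,m=ik(GW-.12*TGZ,GRW,np.array(s["qpos"]),v);print(np.round(qt,2),_,m)
via=GW-.12*TGZ
jpath(r,qt,via,[.25,.245,.24,.23,.22,.205,.19,.17,.15,via[2]],10)
P=r.get_image("wrist");X=cloud(P).reshape(-1,3)*1000
k=(np.abs(X[:,0]-606)<95)&(np.abs(X[:,1]-33)<85)&(X[:,2]>7)&(X[:,2]<18)
if k.sum()>300:print(k.sum(),ringfit(X[k],(606,40),-1.4))
```

```text
7.428052481418812e-06 [ 0.56066061 -0.22096729  0.25042629] [ 0.89  0.65 -0.86  1.19  0.3   1.84  1.32] [-0.01303838  0.50229222 -0.74293604]
[ 0.53  0.71 -0.96  1.52  0.97  1.72  2.21] 0.0024371249144676424 0.3294867559116068
[-0.001, 0.01, 0.001, 0.078, 0.01, -0.125]
[-0.003, 0.019, 0.006, 0.156, 0.023, -0.253]
[-0.006, 0.029, 0.012, 0.234, 0.039, -0.383]
[-0.01, 0.038, 0.022, 0.312, 0.059, -0.516]
[-0.015, 0.047, 0.032, 0.39, 0.082, -0.65]
[-0.021, 0.056, 0.046, 0.469, 0.109, -0.786]
[-0.027, 0.065, 0.061, 0.549, 0.14, -0.923]
[-0.035, 0.073, 0.08, 0.629, 0.175, -1.06]
[-0.043, 0.081, 0.099, 0.711, 0.214, -1.197]
[-0.049, 0.09, 0.113, 0.793, 0.257, -1.334]
2031 (array([608.741,  42.207,  -1.385]), np.float64(6.131))
```

>>> {"method": "play_rows", "body": {"series": [-0.001,0.01,0.001,0.078,0.01,-0.125,-0.003,0.019,0.006,0.156,0.023,-0.253,-0.006,0.029,0.012,0.234,0.039,-0.383,-0.01,0.038,0.022,0.312,0.059,-0.516,-0.015,0.047,0.032,0.39,0.082,-0.65,-0.021,0.056,0.046,0.469,0.109,-0.786,-0.027,0.065,0.061,0.549,0.14,-0.923,-0.035,0.073,0.08,0.629,0.175,-1.06,-0.043,0.081,0.099,0.711,0.214,-1.197,-0.049,0.09,0.113,0.793,0.257,-1.334]}}

```text
clock: 10.38
eef_pos: [0.6002, -0.1292, 0.1346]
eef_rot: [-0.532, 0.791, -0.167, -0.25]
ft_force: [-0.2, 0.2, 0.9]
width: 1.003
grasp_force: 0.0
```

>>> {"method": "play_rows", "body": {"series": [0,0,0,0,0,0,0,0,0,0,0,0]}}

```text
clock: 10.62
eef_pos: [0.6008, -0.1309, 0.1367]
eef_rot: [-0.529, 0.794, -0.167, -0.25]
ft_force: [-0.3, 0.0, -0.0]
width: 0.999
grasp_force: 0.0
```

Run:
```python
from path import *
from workcell import r
p,R,s=cur(r);print(p,np.round(s["qpos"],2),s["ft_force"])
step(p,R,GW-.12*TGZ,GRW,"via");step(p,R,GW,GRW,"grasp")
P=r.get_image("wrist");X=cloud(P).reshape(-1,3)*1000
k=(np.hypot(X[:,0]-565,X[:,1]+215)<85)&(X[:,2]>6)&(X[:,2]<75);print(k.sum())
t=fit_holder(X[k],lambda y:layH(np.degrees(y)),34,[[551,-250,4.33]]);print(np.round(t[0],3),t[1:])
cv2.imwrite("pics/w2.png",P["img"])
```

```text
[ 0.60082002 -0.13087154  0.1367097 ] [ 0.55  0.72 -0.98  1.51  0.98  1.74  2.19] [-0.30526538  0.00883731 -0.03846127]
via shift [-0.0019, 0.0013, -0.0002] rot [0.005, 0.001, -0.011] deg 0.7
grasp shift [-0.0019, 0.0007, 0.1198] rot [0.005, 0.001, -0.011] deg 0.7
9129
[ 554.171 -249.453    4.336] (np.float64(33429.676411205), np.float64(2.2613924385272526), np.float64(5.6085904902269785))
```

View pics/w2.png

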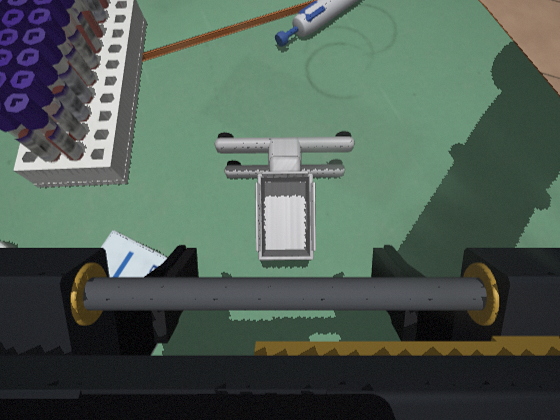

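The wrist view shows the holder lying on its back, sleeve centred at (285,215). The lancet box is under the left finger at (130,255), so I'll narrow the jaws before going in.

>>> {"method": "play_rows", "body": {"series": [-0.001,0,0,0.005,0,-0.011,-0.0015,0.001,0.01,0.005,0,-0.011,-0.002,0.001,0.035,0.005,0,-0.011,-0.002,0.001,0.06,0.005,0,-0.011,-0.002,0.001,0.085,0.005,0,-0.011,-0.002,0.001,0.105,0.005,0,-0.011,-0.002,0.001,0.12,0.005,0,-0.011,-0.002,0.001,0.12,0.005,0,-0.011], "jaw": 0.75}}

```text
clock: 11.68
eef_pos: [0.5734, -0.1924, 0.0357]
eef_rot: [-0.535, 0.789, -0.167, -0.25]
ft_force: [-0.1, -0.8, 0.3]
width: 0.752
grasp_force: 0.0
```

>>> {"method": "play_rows", "body": {"series": [0,0,0,0,0,0,0,0,0,0,0,0,0,0,0,0,0,0,0,0,0,0,0,0,0,0,0,0,0,0], "jaw": 0, "force": 35}}

```text
clock: 12.3
eef_pos: [0.575, -0.1909, 0.0373]
eef_rot: [-0.536, 0.789, -0.168, -0.249]
ft_force: [1.7, 1.9, 2.9]
width: 0.479
grasp_force: 35.0
```

```bash
cat > tr.py <<'E'
from path import *
TC=np.array([.6075,.042,.003]);TAZ=-80.6
def tray(dz,TC=TC,TAZ=TAZ,GPx=None):
    Rt=hR(uv(TAZ),Z);o=TC-Rt[:,0]*.0035+np.array([0,0,dz]);return o,Rt
E
python3 - <<'E'
from tr import *
from workcell import r
p,R,s=cur(r);print(p-GW,np.round(s["qpos"],2),s["ft_force"],s["width"],s["grasp_force"])
# actual tool in holder (holder still at rest on the bench, HO/HR)
PT=HR.T@(p-HO);RT2=HR.T@R;np.savez("g2.npz",P=PT,R=RT2);print(PT*1000,np.round(Ro.from_matrix(GR.T@RT2).as_rotvec(),3))
v,e=calib();q=np.array(s["qpos"])
o,Rt=tray(.10);a=ik(o+Rt@PT,Rt@RT2,q,v);print(o,np.round(a[0],2),np.round(a[1:],3))
o2,_=tray(.0);b=ik(o2+Rt@PT,Rt@RT2,a[0],v);print(o2+Rt@PT,np.round(b[0],2),np.round(b[1:],3))
step(p,R,p+np.array([0,0,.12]),R,"lift")
d,w=step(p,R,o+Rt@PT,Rt@RT2,"tray above")
# joint-interpolated from lifted
l=ik(p+[0,0,.12],R,q,v)[0];print(np.round(l,2))
for f in np.linspace(0,1,6):
    pp,RR=fk(l+(a[0]-l)*f,v);oo=pp-RR@RT2.T@PT;low=min((oo+RR@RT2.T@np.array(c))[2] for c in [(-.036,0,.042),(-.015,0,.102),(.033,0,.085),(.011,0,.025),(-.026,.05,0),(.033,.05,0),(.033,-.05,0),(-.026,-.05,0)]);print(np.round(pp,3),round(low,3),np.round(RR[:,2],2))
E
```

```text
[ 0.00053348  0.0016929  -0.00016995] [ 0.64  0.78 -0.93  1.65  1.07  1.57  2.16] [1.69608642 1.90241671 2.85887711] 0.47949146743881976 34.99687258154154
[-3.27683038  0.13910021 64.18090215] [ 0.003 -0.001 -0.005]
[0.60692836 0.045453   0.103     ] [-0.03  0.64 -0.74  1.63  1.14  1.78 -0.85] [0.    0.009 0.269]
[0.6065304  0.04870855 0.0671809 ] [-0.06  0.77 -0.7   1.66  1.19  1.71 -0.98] [0.    0.    0.341]
lift shift [0.0687, 0.0001, -0.0984] rot [0.0, 0.0, 0.0] deg 0.0
tray above shift [-0.1178, 0.0592, -0.2407] rot [0.475, -0.527, 2.664] deg 157.9
[ 0.69  0.64 -1.01  1.58  0.98  1.69  2.3 ]
[ 0.575 -0.191  0.157] 0.121 [-0.21 -0.53 -0.82]
[ 0.588 -0.145  0.155] 0.102 [-0.17 -0.61 -0.78]
[ 0.597 -0.099  0.156] 0.081 [-0.11 -0.67 -0.73]
[ 0.604 -0.051  0.158] 0.07 [-0.04 -0.73 -0.68]
[ 0.607 -0.002  0.162] 0.077 [ 0.04 -0.78 -0.63]
[0.607 0.049 0.167] 0.103 [ 0.13 -0.81 -0.57]
```

>>> {"method": "play_rows", "body": {"series": [0.006,0,-0.009,0,0,0,0.023,0,-0.033,0,0,0,0.046,0,-0.066,0,0,0,0.069,0,-0.098,0,0,0,0.08,0,-0.115,0,0,0,0.08,0,-0.115,0,0,0]}}

```text
clock: 13.05
eef_pos: [0.5752, -0.191, 0.1786]
eef_rot: [-0.535, 0.79, -0.169, -0.248]
ft_force: [-0.1, 0.0, -6.4]
width: 0.474
grasp_force: 35.0
```

Run:
```python
from tr import *
from workcell import r
g=np.load("g2.npz");PT,RT2=g["P"],g["R"]
p,R,s=cur(r);print(p,np.round(s["qpos"],2),s["ft_force"],s["width"],s["grasp_force"])
P=r.get_image("side");X=cloud(P).reshape(-1,3)*1000
o0=(p-R@RT2.T@PT)*1000;Rh0=R@RT2.T
k=(np.linalg.norm(X-(p*1000)-Rh0@np.array([0,0,-20]),axis=1)<90)
f=lambda v:holder_sdf((X[k]-o0-v[:3])@(Rh0@Ro.from_rotvec(v[3:]).as_matrix()))
print(k.sum(),np.median(np.abs(f(np.zeros(6)))))
q=np.array(s["qpos"]);v,e=calib()
o,Rt=tray(.10);a=ik(o+Rt@PT,Rt@RT2,q,v);print(o,np.round(a[0],2),np.round(a[1:],3))
mid=q+(a[0]-q)*.5;pm=fk(mid,v)[0];print(pm)
jpath(r,mid,np.array([pm[0],pm[1],.18]),[.175]*10,10)
```

```text
[ 0.57520806 -0.1910311   0.17860122] [ 0.69  0.62 -1.02  1.56  0.97  1.71  2.32] [-0.1475158   0.04545517 -6.44479081] 0.47443784625321084 35.0191343575716
616 9.247751548517813
[0.60692836 0.045453   0.103     ] [-0.01  0.64 -0.76  1.63  1.15  1.79 -0.85] [0.    0.01  0.258]
[ 0.60105647 -0.07476585  0.16750022]
[-0.011, 0.002, -0.005, 0.016, 0.016, 0.135]
[-0.02, 0.004, -0.012, 0.035, 0.03, 0.27]
[-0.03, 0.005, -0.019, 0.057, 0.041, 0.406]
[-0.04, 0.007, -0.026, 0.082, 0.048, 0.541]
[-0.049, 0.009, -0.032, 0.109, 0.052, 0.677]
[-0.059, 0.011, -0.039, 0.137, 0.051, 0.812]
[-0.069, 0.013, -0.046, 0.167, 0.047, 0.948]
[-0.078, 0.015, -0.053, 0.199, 0.037, 1.084]
[-0.088, 0.016, -0.059, 0.231, 0.023, 1.219]
[-0.098, 0.018, -0.066, 0.263, 0.004, 1.354]
```

>>> {"method": "play_rows", "body": {"series": [-0.011,0.002,-0.005,0.016,0.016,0.135,-0.02,0.004,-0.012,0.035,0.03,0.27,-0.03,0.005,-0.019,0.057,0.041,0.406,-0.04,0.007,-0.026,0.082,0.048,0.541,-0.049,0.009,-0.032,0.109,0.052,0.677,-0.059,0.011,-0.039,0.137,0.051,0.812,-0.069,0.013,-0.046,0.167,0.047,0.948,-0.078,0.015,-0.053,0.199,0.037,1.084,-0.088,0.016,-0.059,0.231,0.023,1.219,-0.098,0.018,-0.066,0.263,0.004,1.354]}}

```text
clock: 14.35
eef_pos: [0.6007, -0.0746, 0.1722]
eef_rot: [0.051, 0.922, -0.382, -0.025]
ft_force: [-0.1, -0.3, -5.5]
width: 0.481
grasp_force: 35.0
```

Run:
```python
from tr import *
from workcell import r
g=np.load("g2.npz");PT,RT2=g["P"],g["R"]
p,R,s=cur(r);print(p,np.round(s["qpos"],2),s["ft_force"],s["width"])
q=np.array(s["qpos"]);v,e=calib()
o,Rt=tray(.09);a=ik(o+Rt@PT,Rt@RT2,q,v);print(np.round(a[0],2),np.round(a[1:],3))
jpath(r,a[0],o+Rt@PT,[.175]*6+[.17,.165,.16,.157],10)
```

```text
[ 0.60072557 -0.07462495  0.17217164] [ 0.29  0.6  -0.82  1.59  1.02  1.73  0.75] [-0.06241081 -0.30124674 -5.54041389] 0.480879953076392
[-0.06  0.63 -0.69  1.64  1.12  1.75 -0.86] [0.    0.005 0.297]
[0.001, 0.007, -0.011, 0.016, -0.02, 0.138]
[0.002, 0.015, -0.019, 0.029, -0.044, 0.276]
[0.002, 0.024, -0.028, 0.038, -0.07, 0.414]
[0.003, 0.033, -0.037, 0.043, -0.099, 0.553]
[0.004, 0.042, -0.046, 0.044, -0.129, 0.691]
[0.005, 0.05, -0.054, 0.04, -0.161, 0.83]
[0.006, 0.063, -0.059, 0.031, -0.195, 0.968]
[0.006, 0.075, -0.065, 0.017, -0.229, 1.106]
[0.007, 0.087, -0.07, -0.003, -0.264, 1.244]
[0.008, 0.098, -0.076, -0.029, -0.298, 1.382]
```

>>> {"method": "play_rows", "body": {"series": [0.001,0.007,-0.011,0.016,-0.02,0.138,0.002,0.015,-0.019,0.029,-0.044,0.276,0.002,0.024,-0.028,0.038,-0.07,0.414,0.003,0.033,-0.037,0.043,-0.099,0.553,0.004,0.042,-0.046,0.044,-0.129,0.691,0.005,0.05,-0.054,0.04,-0.161,0.83,0.006,0.063,-0.059,0.031,-0.195,0.968,0.006,0.075,-0.065,0.017,-0.229,1.106,0.007,0.087,-0.07,-0.003,-0.264,1.244,0.008,0.098,-0.076,-0.029,-0.298,1.382]}}

```text
clock: 15.6
eef_pos: [0.6061, 0.0486, 0.1563]
eef_rot: [0.572, 0.678, -0.3, 0.351]
ft_force: [0.5, -0.7, -5.1]
width: 0.48
grasp_force: 35.0
```

>>> {"method": "play_rows", "body": {"series": [0,0,0,0,0,0,0,0,0,0,0,0]}}

```text
clock: 15.85
eef_pos: [0.6068, 0.0475, 0.1584]
eef_rot: [0.571, 0.679, -0.301, 0.35]
ft_force: [0.6, -0.1, -4.8]
width: 0.479
grasp_force: 35.0
```

Run:
```python
from tr import *
from workcell import r
g=np.load("g2.npz");PT,RT2=g["P"],g["R"]
p,R,s=cur(r);print(p,np.round(s["qpos"],2),s["ft_force"],s["width"])
o,Rt=tray(.06);step(p,R,o+Rt@PT,Rt@RT2,"60mm above")
ims=[]
for m in("side","scene"):
    P=r.get_image(m);np.savez(f"pics/t_{m}.npz",**{k_:P[k_] for k_ in("img","z_map","mtx","R","t")})
    im=P["img"];c=P["R"]@np.array([.607,.05,.06])+P["t"];c=P["mtx"]@c;c=(c[:2]/c[2]).astype(int);print(m,c)
    a=im[max(0,c[1]-75):c[1]+75,max(0,c[0]-100):c[0]+100];ims.append(cv2.resize(a,(400,300)) if a.shape!=(150,200) else cv2.resize(a,None,fx=2,fy=2,interpolation=3)[:300,:400])
    # expected model corners
    X=cloud(P).reshape(-1,3)*1000
    Rh=R@RT2.T;oo=(p-Rh@PT)*1000
    k=(np.abs((X-oo)@Rh@np.array([1,0,0]))<60)&(np.abs((X-oo)[:,2]-5)<14)&(np.abs((X-oo)@Rh@np.array([0,1,0]))<75)
    Q=(X[k]-oo)@Rh
    f=lambda v:holder_sdf((Q-np.r_[v[:3]])@Ro.from_rotvec(v[3:]).as_matrix())
    o_=least_squares(f,np.zeros(6),loss='soft_l1',f_scale=2.,x_scale=[5,5,5,.05,.05,.05])
    print(m,k.sum(),"feet offset mm/deg",np.round(o_.x[:3],1),np.round(np.degrees(o_.x[3:]),1),np.median(np.abs(f(o_.x))))
cv2.imwrite("pics/t1.png",np.hstack(ims))
```

```text
[0.6068387  0.04753992 0.15836855] [-0.07  0.62 -0.67  1.64  1.11  1.74 -0.84] [ 0.63349016 -0.10660648 -4.82185085] 0.4789707005554909
60mm above shift [0.0263, 0.0002, 0.0169] rot [0.001, -0.0, 0.005] deg 0.3
side [254 220]
side 302 feet offset mm/deg [-0.2 -3.   1.8] [ 0.3 -1.9  1.1] 1.750295085327565
scene [283 212]
scene 197 feet offset mm/deg [ 9.4 -0.9  2.9] [-0.  -2.3  0.3] 0.9942188088892587
```

View pics/t1.png

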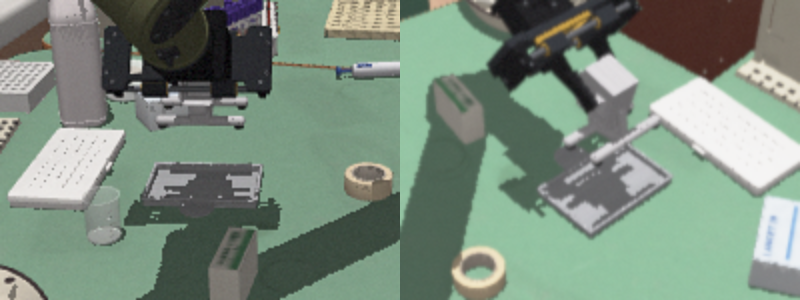

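Run:
```python
from h import *
ims=[]
def proj(P,X):
    c=(P["R"]@X.T).T+P["t"];c=(P["mtx"]@c.T).T;return c[:,:2]/c[:,2:]
ux,uy=uv(-80.6),uv(9.4)
for m in("side","scene"):
    P=np.load(f"pics/{m}.npz");c=proj(P,np.array([[.607,.042,.006]]))[0].astype(int)
    o=c-[48,36];im=cv2.resize(P["img"][o[1]:o[1]+72,o[0]:o[0]+96],None,fx=4,fy=4,interpolation=cv2.INTER_CUBIC)
    a=im.copy()
    for y,col in((.042,(0,0,255)),(.031,(255,0,0))):
        C=np.array([.607,y,.013]);q=np.array([C+sx*.051*ux+sy*.074*uy for sx,sy in((-1,-1),(-1,1),(1,1),(1,-1))])
        cv2.polylines(a,[(((proj(P,q)-o+.5)*4).astype(int))],True,col,1)
    ims.append(np.vstack([im,a]))
cv2.imwrite("pics/tray_ov.png",np.hstack(ims))
# depth map in nominal tray frame
for m in("side","scene"):
    X=cloud(np.load(f"pics/{m}.npz")).reshape(-1,3)-np.array([.607,.042,0]);a,b=X@ux*1000,X@uy*1000
    k=(np.abs(a)<76)&(np.abs(b)<40)&(X[:,2]<.03)
    print(m,[(int(i),round(float(np.median(X[k&(a>=i)&(a<i+4)][:,2])*1000),1)) for i in range(-76,76,4) if (k&(a>=i)&(a<i+4)).sum()>3])
    k=(np.abs(b)<95)&(np.abs(a)<28)&(X[:,2]<.03)
    print(m,[(int(i),round(float(np.median(X[k&(b>=i)&(b<i+4)][:,2])*1000),1)) for i in range(-96,96,4) if (k&(b>=i)&(b<i+4)).sum()>3])
```

```text
side [(-76, 1.1), (-72, 0.2), (-68, 1.2), (-64, 9.7), (-60, 1.3), (-56, 10.7), (-52, 9.8), (-48, 6.0), (-32, 3.7), (-28, 2.8), (-24, 2.7), (-20, 2.8), (-16, 2.6), (-12, 2.5), (-8, 2.1), (-4, 2.1), (0, 2.5), (4, 2.3), (8, 2.8), (12, 2.2), (16, 2.9), (20, 2.6), (24, 3.0), (28, 2.6), (32, 3.0), (36, 2.4), (40, 3.1), (44, 5.6), (48, 9.6), (52, 11.2), (72, 1.0)]
side [(-96, -0.1), (-92, -0.5), (-88, 0.3), (-84, -0.1), (-80, -0.1), (-76, -0.5), (-72, 11.6), (-68, 3.2), (-64, 2.2), (-60, 2.7), (-56, 3.0), (-52, 2.7), (-48, 2.6), (-44, 2.5), (-40, 2.1), (-36, 2.3), (-32, 2.7), (-28, 2.7), (-24, 2.4), (-20, 2.9), (-16, 3.0), (-12, 2.4), (-8, 2.7), (-4, 2.2), (0, 2.6), (4, 2.3), (8, 2.8), (12, 2.1), (16, 3.0), (20, 2.8), (24, 2.1), (28, 2.2), (32, 2.8), (36, 2.4), (40, 2.8), (44, 2.2), (48, 2.8), (52, 3.0), (56, 2.6), (60, 2.7), (64, 2.6), (68, 4.9), (72, 11.5), (80, -0.6), (84, -0.7), (88, -0.6), (92, -0.3)]
scene [(-76, 5.1), (-72, 9.6), (-68, 7.9), (-64, 10.2), (-60, 11.3), (-56, 12.8), (-52, 12.6), (-48, 11.1), (-44, 5.7), (-40, 3.0), (-36, 3.5), (-32, 2.5), (-28, 2.5), (-24, 2.6), (-20, 3.3), (-16, 2.8), (-12, 3.3), (-8, 2.9), (-4, 2.9), (0, 3.0), (4, 2.8), (8, 3.0), (12, 3.3), (16, 2.9), (20, 3.1), (24, 3.7), (28, 3.5), (32, 3.4), (36, 2.9), (40, 4.4), (44, 6.2), (48, 5.9), (52, 1.2), (56, -0.6), (60, 0.4), (64, 0.4), (68, 0.2), (72, 0.1)]
scene [(-96, -0.3), (-92, 0.4), (-88, -0.2), (-84, -0.1), (-80, 0.3), (-76, 4.3), (-72, 3.5), (-68, 3.7), (-64, 2.9), (-60, 3.6), (-56, 3.2), (-52, 2.9), (-48, 2.9), (-44, 2.6), (-40, 2.7), (-36, 2.6), (-32, 3.6), (-28, 3.2), (-24, 2.9), (-20, 3.1), (-16, 3.4), (-12, 3.2), (-8, 2.3), (-4, 2.9), (0, 2.5), (4, 3.2), (8, 3.4), (12, 3.3), (16, 3.0), (20, 2.8), (24, 2.5), (28, 3.3), (32, 3.5), (36, 2.9), (40, 3.2), (44, 2.2), (48, 3.4), (52, 2.9), (56, 2.5), (60, 3.4), (64, 3.3), (68, 8.4), (72, 11.0), (80, 1.6), (84, -0.0), (88, 0.1), (92, 0.3)]
```

View pics/tray_ov.png

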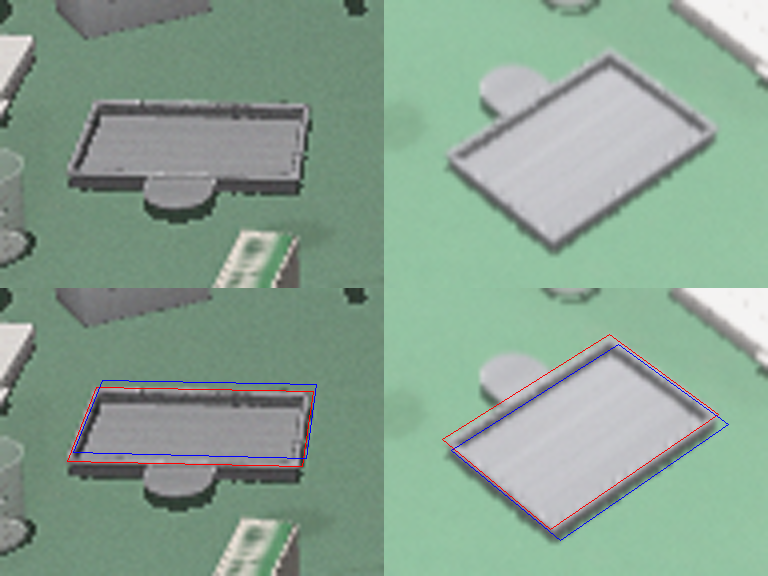

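The overlay shows the side view matching a tray centre at y ≈ 0.042 (rim corners (70,183) and (306,105)), and the scene view matching about 0.039. I'll use (0.609, 0.0405) and lower the holder.

```bash
sed -i 's/^TC=.*/TC=np.array([.609,.0405,.003]);TAZ=-80.6/' tr.py
python3 - <<'E'
from tr import *
from workcell import r
g=np.load("g2.npz");PT,RT2=g["P"],g["R"]
p,R,s=cur(r)
for dz in(.04,.015,.008,0.):
    o,Rt=tray(dz);step(p,R,o+Rt@PT,Rt@RT2,dz)
E
```

```text
0.04 shift [0.0424, 0.0012, 0.0299] rot [0.001, -0.0, 0.002] deg 0.1
0.015 shift [0.0629, 0.0014, 0.0442] rot [0.001, -0.0, 0.002] deg 0.1
0.008 shift [0.0686, 0.0014, 0.0482] rot [0.001, -0.0, 0.002] deg 0.1
0.0 shift [0.0752, 0.0015, 0.0528] rot [0.001, -0.0, 0.002] deg 0.1
```

>>> {"method": "play_rows", "body": {"series": [0.015,0,0.011,0,0,0.002,0.03,0.001,0.021,0,0,0.002,0.043,0.001,0.03,0,0,0.002,0.053,0.001,0.037,0,0,0.002,0.06,0.001,0.042,0,0,0.002,0.066,0.001,0.0465,0,0,0.002,0.069,0.001,0.0485,0,0,0.002,0.069,0.001,0.0485,0,0,0.002]}}

```text
clock: 16.95
eef_pos: [0.6077, 0.0482, 0.0749]
eef_rot: [0.572, 0.678, -0.3, 0.352]
ft_force: [-0.5, -0.3, -4.3]
width: 0.481
grasp_force: 35.0
```

Run:
```python
from tr import *
from workcell import r
g=np.load("g2.npz");PT,RT2=g["P"],g["R"]
p,R,s=cur(r);print(s["ft_force"],s["width"])
for dz in(.004,0.,-.003):
    o,Rt=tray(dz);step(p,R,o+Rt@PT,Rt@RT2,dz)
o,Rt=tray(0)
for m in("side","scene"):
    P=r.get_image(m);X=cloud(P).reshape(-1,3)*1000
    Rh=R@RT2.T;oo=(p-Rh@PT)*1000;Q=(X-oo)@Rh
    k=(np.abs(Q[:,0]-3)<40)&(np.abs(Q[:,1])<66)&(Q[:,2]>-2)&(Q[:,2]<22)&(X[:,2]>7)
    f=lambda v:holder_sdf((Q[k]-np.r_[v[:3]])@Ro.from_rotvec(v[3:]).as_matrix())
    o_=least_squares(f,np.zeros(6),loss='soft_l1',f_scale=2.,x_scale=[5,5,5,.05,.05,.05])
    print(m,k.sum(),"feet offset mm/deg",np.round(o_.x[:3],1),np.round(np.degrees(o_.x[3:]),1),np.median(np.abs(f(o_.x))))
```

```text
[-0.53024194 -0.27874522 -4.32417843] 0.48106049028903813
0.004 shift [0.0025, 0.0001, 0.003] rot [0.002, -0.0, -0.001] deg 0.1
0.0 shift [0.0057, 0.0002, 0.0053] rot [0.002, -0.0, -0.001] deg 0.1
-0.003 shift [0.0082, 0.0002, 0.007] rot [0.002, -0.0, -0.001] deg 0.1
side 272 feet offset mm/deg [1.3 3.  3.1] [-1.1 -2.1 -0.3] 2.053305169409956
scene 275 feet offset mm/deg [ 9.4 -0.5  3.8] [-0.2 -5.8  0.5] 0.8460625625611815
```

```bash
cat > ov.py <<'E'
from tr import *
def wire(P,T,o,k,a,col):
    Rh,oo=T
    def bx(c,Rb,hs):
        s=np.array([[i,j,l] for i in(-1,1) for j in(-1,1) for l in(-1,1)])*hs
        q=(s@Rb.T+c)/1000@Rh.T+oo;u=(P["R"]@q.T).T+P["t"];u=(P["mtx"]@u.T).T;u=((u[:,:2]/u[:,2:]-o+.5)*k).astype(int)
        for i in range(8):
            for j in(1,2,4):
                if not i&j:cv2.line(a,tuple(map(int,u[i])),tuple(map(int,u[i|j])),col,1)
    for x in(-20,27):bx(np.array([x,0,9.]),np.eye(3),np.array([7,56,5.]))
    bx(np.array([-1.75,0,63.5]),RS,np.array([25.5,20.5,31.8]))
def crop(P,c,w=96,h=72,k=4):
    u=P["R"]@c+P["t"];u=P["mtx"]@u;o=(u[:2]/u[2]).astype(int)-[w//2,h//2]
    return o,cv2.resize(P["img"][o[1]:o[1]+h,o[0]:o[0]+w],None,fx=k,fy=k,interpolation=cv2.INTER_CUBIC)
E
python3 - <<'E'
from ov import *
from workcell import r
g=np.load("g2.npz");PT,RT2=g["P"],g["R"]
p,R,s=cur(r,False);Rh=R@RT2.T;oo=p-Rh@PT;ims=[];QQ=[]
for m in("side","scene","wrist"):
    P=r.get_image(m);X=cloud(P).reshape(-1,3);Q=(X-oo)@Rh*1000;tt=(X-p)@R*1000
    k=(np.abs(holder_sdf(np.nan_to_num(Q,nan=1e4)))<14)&(X[:,2]>.0185)&~((np.abs(tt[:,1])>19)&(np.abs(tt[:,0])<18)&(tt[:,2]<14))&(tt[:,2]>-45)
    QQ.append(Q[k])
    f=lambda v:holder_sdf((Q[k]-v[:3])@Ro.from_rotvec(v[3:]).as_matrix())
    o_=least_squares(f,np.zeros(6),loss='soft_l1',f_scale=2.,x_scale=[5,5,5,.05,.05,.05]).x
    print(m,k.sum(),np.round(o_[:3],1),np.round(np.degrees(o_[3:]),1))
    if m!="wrist":
        o,im=crop(P,np.array([.608,.045,.05]));a=im.copy();wire(P,(Rh,oo),o,4,a,(0,0,255));ims.append(np.vstack([im,a]))
cv2.imwrite("pics/ov2.png",np.hstack(ims))
Qa=np.concatenate([q if len(q)<1500 else q[::len(q)//1000] for q in QQ])
f=lambda v:holder_sdf((Qa-v[:3])@Ro.from_rotvec(v[3:]).as_matrix())
o_=least_squares(f,np.zeros(6),loss='soft_l1',f_scale=2.,x_scale=[5,5,5,.05,.05,.05]).x
print("all",np.round(o_[:3],1),np.round(np.degrees(o_[3:]),1))
E
```

```text
side 350 [10.7 -0.8  6.2] [ -0.4 -11.2   0.4]
scene 941 [10.5 -1.8  4.7] [ 0.  -7.   0.2]
wrist 18700 [ 0.2 -1.1  4. ] [ 0.1 -3.3 -0.2]
all [11.1 -1.8  5.3] [  0.  -10.3   0.4]
```

View pics/ov2.png

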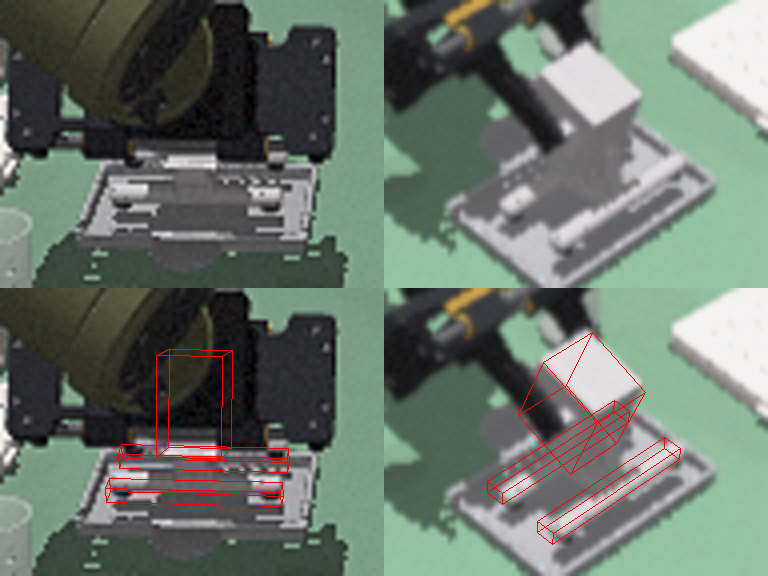

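The overlay shows the holder pitched about 10° in the grip: its feet sit back at (240,195) in the side view and the wireframe doesn't match the sleeve. I'll raise it, correct the pitch, grip harder and measure again.

Run:
```python
from tr import *
from workcell import r
g=np.load("g2.npz");PT,RT2=g["P"],g["R"]
p,R,s=cur(r,False);Rh=R@RT2.T;oo=p-Rh@PT
Rv=Ro.from_rotvec(np.radians([0,-10.3,.3])).as_matrix();o1=oo+Rh@np.array([.0111,-.0015,.0045]);R1=Rh@Rv
PT=R1.T@(p-o1);RT2=R1.T@R;np.savez("g3.npz",P=PT,R=RT2)
o,Rt=tray(.03);step(p,R,o+Rt@PT,Rt@RT2,"up+rot")
step(p,R,p+[0,0,.03],R,"up")
v,e=calib();b=ik(o+Rt@PT,Rt@RT2,np.array(s["qpos"]),v);print(np.round(b[0],2),b[1:])
```

```text
up+rot shift [-0.016, 0.0015, -0.0101] rot [0.006, 0.179, 0.001] deg 10.3
up shift [-0.0246, -0.0001, -0.0172] rot [0.0, 0.0, 0.0] deg 0.0
[ 0.02  0.64 -0.71  1.67  1.05  1.58 -0.85] (np.float64(2.4544558898916313e-06), np.float64(0.0009316538641127779), np.float64(0.4736897045891675))
```

>>> {"method": "play_rows", "body": {"series": [-0.008,0,-0.006,0,0,0,-0.02,0,-0.014,0,0,0,-0.022,0.001,-0.015,0,0.06,0,-0.019,0.001,-0.012,0.003,0.12,0,-0.016,0.0015,-0.01,0.006,0.179,0,-0.016,0.0015,-0.01,0.006,0.179,0,-0.016,0.0015,-0.01,0.006,0.179,0], "force": 55}}

```text
clock: 18.08
eef_pos: [0.6093, 0.0476, 0.0943]
eef_rot: [0.598, 0.705, -0.25, 0.288]
ft_force: [-0.0, 0.3, -4.9]
width: 0.472
grasp_force: 55.0
```

```bash
cat > meas.py <<'E'
from ov import *
def measure(r,gf,free=False):
    g=np.load(gf);PT,RT2=g["P"],g["R"]
    p,R,s=cur(r,False);Rh=R@RT2.T;oo=p-Rh@PT;QQ=[];fl=least_squares
    def fit(Qa):
        f=lambda v:holder_sdf((Qa-v[:3])@Ro.from_rotvec(v[3:]).as_matrix())
        return least_squares(f,np.zeros(6),loss='soft_l1',f_scale=2.,x_scale=[5,5,5,.05,.05,.05]).x
    for m in("side","scene","wrist"):
        P=r.get_image(m);X=cloud(P).reshape(-1,3);Q=(X-oo)@Rh*1000;tt=(X-p)@R*1000
        k=(np.abs(holder_sdf(np.nan_to_num(Q,nan=1e4)))<10)&(X[:,2]>.0185)&~((np.abs(tt[:,1])>19)&(np.abs(tt[:,0])<18)&(tt[:,2]<14))&(tt[:,2]>-45)
        QQ.append(Q[k]);o_=fit(Q[k]);print(m,k.sum(),np.round(o_[:3],1),np.round(np.degrees(o_[3:]),1))
    o_=fit(np.concatenate([q if len(q)<1200 else q[::len(q)//800] for q in QQ]));print("all",np.round(o_[:3],1),np.round(np.degrees(o_[3:]),1))
    return p,R,Rh,oo,o_
E
python3 - <<'E'
from meas import *
from workcell import r
p,R,Rh,oo,o_=measure(r,"g3.npz");s=r.state();print(s["ft_force"],s["width"],s["clock"])
R1=Rh@Ro.from_rotvec(o_[3:]).as_matrix();o1=oo+Rh@o_[:3]/1000
PT=R1.T@(p-o1);RT2=R1.T@R;np.savez("g4.npz",P=PT,R=RT2);print("true pose",o1,np.round(R1,3).tolist())
for dz in(.03,.008,.004,0):
    o,Rt=tray(dz);step(p,R,o+Rt@PT,Rt@RT2,dz)
E
```

```text
side 610 [0.2 0.7 0.9] [ 0.9 -2.3  0. ]
scene 916 [-0.4 -0.2  0.1] [0.1 2.8 0.1]
wrist 19008 [ 1.8 -0.1  1.4] [-0.3 -3.6 -0.1]
all [0.3 0.2 0.6] [ 0.3 -0.6  0.2]
[ 1.09286013  0.40877592 -5.21767771] 0.46844173805436645 18.225
true pose [0.60835423 0.0435525  0.03362785] [[0.167, 0.986, -0.006], [-0.986, 0.167, 0.01], [0.011, 0.004, 1.0]]
0.03 shift [0.0002, 0.0004, 0.0006] rot [0.006, 0.011, -0.0] deg 0.7
0.008 shift [0.0157, 0.0006, 0.0162] rot [0.006, 0.011, -0.0] deg 0.7
0.004 shift [0.0185, 0.0006, 0.0191] rot [0.006, 0.011, -0.0] deg 0.7
0 shift [0.0214, 0.0006, 0.0219] rot [0.006, 0.011, -0.0] deg 0.7
```

>>> {"method": "play_rows", "body": {"series": [0.008,0,0.008,0.003,0.006,0,0.0157,0,0.0162,0.006,0.011,0,0.0185,0.0005,0.019,0.006,0.011,0,0.02,0.0005,0.0205,0.006,0.011,0,0.02,0.0005,0.0205,0.006,0.011,0]}}

```text
clock: 18.85
eef_pos: [0.6098, 0.0474, 0.0651]
eef_rot: [0.6, 0.706, -0.248, 0.282]
ft_force: [0.4, 0.3, -4.5]
width: 0.468
grasp_force: 55.0
```

>>> {"method": "play_rows", "body": {"series": [0.0005,0,0.0005,0,0,0,0.0012,0,0.0013,0,0,0,0.0015,0,0.0016,0,0,0]}}

```text
clock: 19.23
eef_pos: [0.6097, 0.0481, 0.0642]
eef_rot: [0.6, 0.706, -0.248, 0.283]
ft_force: [-4.6, 4.0, 4.5]
width: 0.471
grasp_force: 55.0
```

>>> {"method": "play_rows", "body": {"series": [0,0,0,0,0,0,0,0,0,0,0,0,0,0,0,0,0,0,0,0,0,0,0,0,0,0,-0.03,0,0,0,0,0,-0.07,0,0,0,0,0,-0.12,0,0,0,0,0,-0.15,0,0,0], "jaw": 1}}

```text
clock: 20.23
eef_pos: [0.5946, 0.1529, 0.1723]
eef_rot: [0.6, 0.707, -0.247, 0.282]
ft_force: [0.1, -1.1, -0.2]
width: 1.0
grasp_force: 0.0
```

```bash
cat > stand.py <<'E'
from ov import *
def standfit(r,cams=("side","scene","wrist"),z=3.,tag=None,guess=(.6084,.044)):
    ims=[];Q=[];free=[]
    def fit(P3):
        f=lambda v:holder_sdf((P3-np.array([v[0],v[1],v[3]]))@(Ro.from_euler('ZYX',[v[2],v[4],v[5]]).as_matrix()))
        return least_squares(f,[guess[0]*1000,guess[1]*1000,np.radians(-80.6),z,0,0],loss='soft_l1',f_scale=2.,x_scale=[5,5,.05,5,.05,.05]).x
    for m in cams:
        P=r.get_image(m);X=cloud(P).reshape(-1,3)*1000
        k=(np.hypot(X[:,0]-guess[0]*1000,X[:,1]-guess[1]*1000)<66)&(X[:,2]>18.5)&(X[:,2]<112)
        k&=np.abs(holder_sdf((np.nan_to_num(X,nan=1e4)-np.array([guess[0]*1000,guess[1]*1000,z]))@hR(uv(-80.6),np.array([0,0,1.]))))<15
        Q.append(X[k][::max(1,k.sum()//1000)]);o=fit(Q[-1]);print(m,k.sum(),np.round(o[[0,1,3]],1),np.round(np.degrees(o[[2,4,5]]),1))
        if tag and m!="wrist":o_,im=crop(P,np.array([.608,.045,.05]));ims.append(im)
    o=fit(np.concatenate(Q));print("all",np.round(o[[0,1,3]],1),"yaw,pitch,roll",np.round(np.degrees(o[[2,4,5]]),1))
    if tag:cv2.imwrite(tag,np.hstack(ims))
    return o
E
python3 - <<'E'
from stand import *
from workcell import r
p,R,s=cur(r);print(p,np.round(s["qpos"],2),s["ft_force"],s["clock"])
standfit(r,tag="pics/st.png")
E
```

```text
[0.5945925  0.15289152 0.17231   ] [-0.12  0.63 -0.76  1.51  0.97  1.77 -0.85] [ 0.07617541 -1.10317596 -0.21490608] 20.225
side 575 [607.4  48.6   4.8] [-82.6   0.3  -0.8]
scene 735 [608.5  39.4   3.8] [-81.4  -1.7  -0.4]
wrist 4669 [610.1  46.7   6.1] [-80.7  -0.3   0.6]
all [608.4  46.5   5.6] yaw,pitch,roll [-81.2  -0.2  -0.1]
```

View pics/st.png

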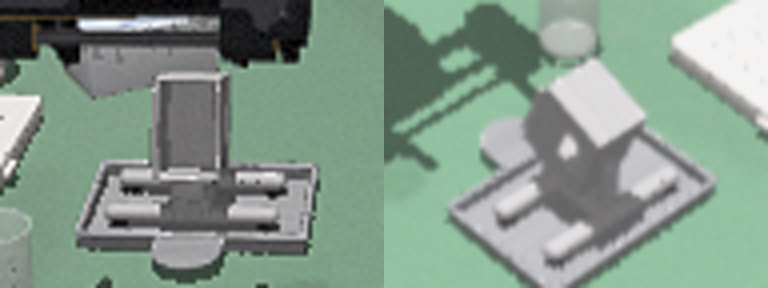

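The holder stands upright inside the rim with its mouth toward the tab. In the side view the feet run from (107,212) to (283,180), clear of the rim. Next is pressing with the fingers closed and square to the roof.

```bash
cat > press.py <<'E'
from tr import *
HS=np.array([.6085,.0450,.0035]);HSR=hR(uv(-81),Z)
NZ=-HSR@np.array([.342,0,.940]);PR=tR(NZ,HSR[:,1])
TIP=.011
PF=HS+HSR@np.array([-.008,0,.100]);PB=HS+HSR@np.array([.027,0,.087])
E
python3 - <<'E'
from press import *
from workcell import r
p,R,s=cur(r,False);v,e=calib();print(e)
tf=PF-NZ*TIP;tb=PB-NZ*TIP
a=ik(tf+[0,0,.03],PR,np.array(s["qpos"]),v);print(np.round(a[0],2),np.round(a[1:],3),tf,tb)
step(p,R,p+[0,-.03,.08],PR,"up-rot");step(p,R,tf+[0,0,.03],PR,"over front")
for f in(.25,.5,.75):print(np.round(p+(tf+[0,0,.03]-p)*f,3))
E
```

```text
3.497263182661303e-07
[ 0.99  0.82 -1.38  1.6   0.47  1.31 -0.24] [0.    0.006 0.   ] [0.60783703 0.04918582 0.11384   ] [0.61331224 0.01461673 0.10084   ]
up-rot shift [-0.0769, -0.0056, -0.0368] rot [-0.01, 1.118, 0.004] deg 64.1
over front shift [-0.0554, -0.0032, 0.0918] rot [-0.01, 1.118, 0.004] deg 64.1
[0.598 0.126 0.164]
[0.601 0.101 0.158]
[0.605 0.075 0.151]
```

>>> {"method": "play_rows", "body": {"series": [-0.02,-0.001,-0.01,0,0.12,0,-0.04,-0.003,-0.02,0,0.28,0,-0.06,-0.004,-0.025,0,0.44,0,-0.07,-0.005,-0.02,0,0.6,0,-0.07,-0.005,0.005,0,0.76,0,-0.065,-0.004,0.035,0,0.92,0,-0.06,-0.004,0.065,-0.005,1.05,0.002,-0.056,-0.003,0.085,-0.01,1.118,0.004,-0.056,-0.003,0.09,-0.01,1.118,0.004,-0.056,-0.003,0.09,-0.01,1.118,0.004], "jaw": 0, "force": 20}}

```text
clock: 21.62
eef_pos: [0.6069, 0.0489, 0.1447]
eef_rot: [0.64, 0.748, 0.111, -0.132]
ft_force: [0.3, 0.0, 1.0]
width: 0.018
grasp_force: 0.0
```

Run:
```python
from press import *
from workcell import r
p,R,s=cur(r);print(p,np.round(s["qpos"],2),s["ft_force"],s["width"],s["clock"])
tf=PF-NZ*TIP
for dz in(.005,0,-.004):step(p,R,tf+[0,0,dz],PR,dz)
print("world -1mm z in tool",np.round(R.T@np.array([0,0,-.001]),5), "along roof to rear",R.T@(PB-PF))
```

```text
[0.60689163 0.04890567 0.14470514] [ 0.83  0.56 -1.02  1.61  0.13  1.24 -0.  ] [0.2786623  0.04657386 0.99530231] 0.01760820496135978 21.625
0.005 shift [-0.0087, 0.0011, 0.0244] rot [-0.002, 0.002, -0.002] deg 0.2
0 shift [-0.0104, 0.0011, 0.0291] rot [-0.002, 0.002, -0.002] deg 0.2
-0.004 shift [-0.0117, 0.0011, 0.0328] rot [-0.002, 0.002, -0.002] deg 0.2
world -1mm z in tool [-0.00034  0.       0.00094] along roof to rear [-3.73348838e-02  9.11819366e-05  3.13264378e-04]
```

>>> {"method": "play_rows", "body": {"series": [-0.004,0.001,0.012,0,0,0,-0.0087,0.001,0.0244,0,0,0,-0.0095,0.001,0.027,0,0,0,-0.0098,0.001,0.028,0,0,0,-0.0098,0.001,0.028,0,0,0]}}

```text
clock: 22.25
eef_pos: [0.6085, 0.0491, 0.1155]
eef_rot: [0.64, 0.748, 0.112, -0.132]
ft_force: [-0.7, 0.1, 0.2]
width: 0.007
grasp_force: 0.0
```

>>> {"method": "play_rows", "body": {"series": [-0.0003,0,0.001,0,0,0,-0.0007,0,0.002,0,0,0,-0.0007,0,0.002,0,0,0]}}

```text
clock: 22.62
eef_pos: [0.6087, 0.0491, 0.1149]
eef_rot: [0.64, 0.748, 0.112, -0.132]
ft_force: [-2.8, -2.4, 8.8]
width: 0.008
grasp_force: 4.2
```

>>> {"method": "play_rows", "body": {"series": [-0.0002,0,0.0006,0,0,0,-0.0002,0,0.0006,0,0,0,-0.0002,0,0.0006,0,0,0]}}

```text
clock: 23.0
eef_pos: [0.6087, 0.0492, 0.1149]
eef_rot: [0.64, 0.748, 0.112, -0.132]
ft_force: [-5.1, -2.3, 10.9]
width: 0.003
grasp_force: 5.8
```

>>> {"method": "play_rows", "body": {"series": [0.004,0,-0.012,0,0,0,-0.015,0,-0.014,0,0,0,-0.037,0,-0.008,0,0,0,-0.037,0,-0.004,0,0,0,-0.037,0,-0.004,0,0,0]}}

```text
clock: 23.62
eef_pos: [0.6131, 0.0136, 0.1027]
eef_rot: [0.64, 0.748, 0.111, -0.133]
ft_force: [0.5, 1.0, -0.9]
width: 0.003
grasp_force: 0.0
```

Run:
```python
from press import *
from workcell import r
p,R,s=cur(r);print(p,np.round(s["qpos"],2),s["ft_force"],s["clock"])
tb=PB-NZ*TIP+[0,0,.001]
for dz in(.003,0,-.002):step(p,R,tb+[0,0,dz],PR,dz)
```

```text
[0.61313794 0.01364661 0.10270401] [ 0.85  0.62 -0.98  1.61  0.17  1.2   0.04] [ 0.49549737  0.96981287 -0.89263723] 23.625
0.003 shift [0.0016, 0.0003, -0.0017] rot [-0.003, -0.0, -0.003] deg 0.2
0 shift [0.0006, 0.0003, 0.0011] rot [-0.003, -0.0, -0.003] deg 0.2
-0.002 shift [-0.0001, 0.0003, 0.003] rot [-0.003, -0.0, -0.003] deg 0.2
```

>>> {"method": "play_rows", "body": {"series": [0.0005,0,0.001,0,0,0,0.0002,0,0.002,0,0,0,0,0,0.003,0,0,0,0,0,0.003,0,0,0]}}

```text
clock: 24.12
eef_pos: [0.6138, 0.0152, 0.1025]
eef_rot: [0.64, 0.749, 0.112, -0.132]
ft_force: [-2.2, -0.6, 7.9]
width: 0.004
grasp_force: 3.5
```

>>> {"method": "play_rows", "body": {"series": [-0.0003,0,0.001,0,0,0,-0.0003,0,0.001,0,0,0,-0.0003,0,0.001,0,0,0]}}

```text
clock: 24.5
eef_pos: [0.6138, 0.0152, 0.1024]
eef_rot: [0.64, 0.749, 0.112, -0.132]
ft_force: [-5.8, -1.1, 13.3]
width: 0.004
grasp_force: 6.3
```

>>> {"method": "play_rows", "body": {"series": [0.007,0,-0.02,0,0,0,0.025,0,-0.07,0,0,0,0.04,0,-0.11,0,0,0,0.04,0,-0.11,0,0,0], "jaw": 0.75}}

```text
clock: 25.0
eef_pos: [0.6162, 0.0156, 0.2218]
eef_rot: [0.64, 0.749, 0.114, -0.129]
ft_force: [-0.1, 0.5, -0.2]
width: 0.38
grasp_force: 0.0
```

```bash
cat > cart.py <<'E'
from press import *
def boxfit(P,c,hs,yaw):
    f=lambda v:box(P,np.array([v[0],v[1],c[2]]),Ro.from_euler('z',v[2]).as_matrix(),np.array(hs))
    o=least_squares(f,[c[0],c[1],yaw],loss='soft_l1',f_scale=2.);return np.round(o.x,3),np.median(np.abs(f(o.x)))
E
python3 - <<'E'
from cart import *
from stand import standfit
from workcell import r
p,R,s=cur(r);print(p,np.round(s["qpos"],2),s["ft_force"],s["clock"])
standfit(r,cams=("side","scene"))
for m in("side","scene"):
    X=cloud(r.get_image(m)).reshape(-1,3)*1000
    k=(np.hypot(X[:,0]-508,X[:,1]-251)<70)&(X[:,2]>6)&(X[:,2]<65);print(m,k.sum(),boxfit(X[k],[508,251,27.5],[16,41,27.5],0.))
E
```

```text
[0.61619856 0.01563168 0.22178577] [ 0.88  0.52 -1.04  1.49  0.1   1.38  0.03] [-0.12777638  0.47677204 -0.18925688] 25.0
side 576 [607.2  48.4   4.9] [-83.2  -0.   -0.9]
scene 743 [608.2  39.4   3.9] [-80.9  -1.7  -0.7]
all [608.2  44.9   5. ] yaw,pitch,roll [-80.   -0.8  -0.2]
side 806 (array([5.10962e+02, 2.52056e+02, 9.00000e-03]), np.float64(0.5223137937327138))
scene 544 (array([5.08158e+02, 2.51116e+02, 5.00000e-03]), np.float64(0.9399908026893549))
```

```bash
cat >> cart.py <<'E'
CY=np.radians(.4);cyx=np.array([np.cos(CY),np.sin(CY),0]);cyy=np.array([-np.sin(CY),np.cos(CY),0])
CC=np.array([.5095,.2515,.0275]);CG=CC+.022*cyy+np.array([0,0,.0045])
CR=tR(-Z,cyx);CT=CG+.008*-Z
E
python3 - <<'E'
from cart import *
from workcell import r
p,R,s=cur(r,False);v,e=calib()
a=ik(CT,CR,np.array(s["qpos"]),v);print(CT,np.round(a[0],2),np.round(a[1:],3))
step(p,R,CT+[0,0,.10],CR,"above");step(p,R,CT,CR,"down")
E
```

```text
[0.50934641 0.27349946 0.024     ] [ 0.19  0.53 -0.89  1.82  0.48  1.02 -0.88] [0.    0.005 0.492]
above shift [0.2246, -0.0622, 0.1792] rot [-0.029, -0.346, 0.146] deg 21.6
down shift [0.1906, -0.0618, 0.2733] rot [-0.029, -0.346, 0.146] deg 21.6
```

>>> {"method": "play_rows", "body": {"series": [0.04,-0.01,0.015,0,-0.05,0.02,0.08,-0.022,0.04,-0.01,-0.12,0.05,0.12,-0.033,0.075,-0.015,-0.2,0.08,0.16,-0.045,0.11,-0.02,-0.26,0.11,0.2,-0.055,0.15,-0.025,-0.32,0.135,0.2246,-0.062,0.179,-0.029,-0.346,0.146,0.2246,-0.062,0.179,-0.029,-0.346,0.146,0.2246,-0.062,0.179,-0.029,-0.346,0.146], "jaw": 0.75}}

```text
clock: 26.2
eef_pos: [0.5103, 0.2729, 0.1244]
eef_rot: [0.705, 0.71, -0.0, 0.0]
ft_force: [-0.1, -1.4, -0.5]
width: 0.748
grasp_force: 0.0
```

Run:
```python
from cart import *
from workcell import r
p,R,s=cur(r);print(p,np.round(s["qpos"],2),s["width"],s["clock"])
step(p,R,CT,CR,"down")
P=r.get_image("wrist");X=cloud(P).reshape(-1,3)*1000
k=(np.hypot(X[:,0]-508,X[:,1]-251)<60)&(X[:,2]>6)&(X[:,2]<60);print(k.sum(),boxfit(X[k],[508,251,27.5],[16,41,27.5],0.),rect(X[k&(X[:,2]>50)]/1000))
```

```text
[0.51028266 0.27289113 0.1243691 ] [ 0.27  0.42 -0.98  1.74  0.37  1.19 -0.81] 0.7482661242325324 26.2
down shift [0.0006, -0.0009, 0.1004] rot [0.0, 0.0, 0.0] deg 0.0
4365 (array([5.10472e+02, 2.50536e+02, 8.00000e-03]), np.float64(0.3648272508656092)) (array([510.4, 250.6]), array([32.3, 82.5]), 0.3)
```

>>> {"method": "play_rows", "body": {"series": [0,0,0.03,0,0,0,0,0,0.065,0,0,0,0,0,0.09,0,0,0,0,0,0.1004,0,0,0,0,0,0.1004,0,0,0]}}

```text
clock: 26.88
eef_pos: [0.511, 0.2727, 0.0247]
eef_rot: [0.705, 0.709, 0.0, 0.0]
ft_force: [0.5, -0.0, 1.2]
width: 0.754
grasp_force: 0.0
```

>>> {"method": "play_rows", "body": {"series": [0,0,0,0,0,0,0,0,0,0,0,0,0,0,0,0,0,0,0,0,0,0,0,0,0,0,0,0,0,0], "jaw": 0, "force": 30}}

```text
clock: 27.5
eef_pos: [0.5106, 0.2739, 0.025]
eef_rot: [0.704, 0.71, 0.001, 0.0]
ft_force: [0.1, -1.0, 1.4]
width: 0.364
grasp_force: 30.0
```

>>> {"method": "play_rows", "body": {"series": [0,0,-0.02,0,0,0,0,0,-0.06,0,0,0,0,0,-0.1,0,0,0,0,0,-0.13,0,0,0,0,0,-0.13,0,0,0]}}

```text
clock: 28.12
eef_pos: [0.5115, 0.2751, 0.158]
eef_rot: [0.704, 0.71, 0.003, 0.001]
ft_force: [-0.6, -0.5, -3.6]
width: 0.364
grasp_force: 30.0
```

```bash
cat >> cart.py <<'E'
# carton in tool frame (centre, nominal): grip is .022 toward +tool x of centre
def cart_fit(r,p,R,cams=("side","scene","wrist")):
    c0=np.array([-.022,0,-.008-.0045*0-.0])  # placeholder, refined below
    c0=np.array([-.022,0,-.008+.0045])
    Q=[]
    def fit(q):
        f=lambda v:box(q-v[:3],np.zeros(3),Ro.from_rotvec(v[3:]).as_matrix(),np.array([41,16,27.5]))
        return least_squares(f,np.r_[c0*1000,0,0,0],loss='soft_l1',f_scale=2.,x_scale=[5,5,5,.05,.05,.05]).x
    for m in cams:
        X=cloud(r.get_image(m)).reshape(-1,3);q=((X-p)@R)*1000
        d=box(np.nan_to_num(q,nan=1e4)-c0*1000,np.zeros(3),np.eye(3),np.array([41,16,27.5]))
        k=(np.abs(d)<8)&~((np.abs(q[:,1])>14)&(np.abs(q[:,0])<14));Q.append(q[k][::max(1,k.sum()//800)])
        if k.sum()>60:o=fit(Q[-1]);print(m,k.sum(),np.round(o[:3],1),np.round(np.degrees(o[3:]),1))
    o=fit(np.concatenate(Q));print("all",np.round(o[:3],1),np.round(np.degrees(o[3:]),1));return o
E
python3 - <<'E'
from cart import *
from workcell import r
p,R,s=cur(r);print(p,np.round(s["qpos"],2),s["width"],s["ft_force"],s["clock"])
cart_fit(r,p,R)
E
```

```text
[0.51153441 0.27505642 0.15804917] [ 0.29  0.38 -1.01  1.7   0.34  1.24 -0.79] 0.3641654425308984 [-0.63830857 -0.50501906 -3.59849637] 28.125
side 623 [-21.8   0.1  -2.4] [-0.7  0.2 -0.1]
scene 571 [-23.6  -3.7  -1. ] [ 0.2 -0.  -0.7]
wrist 6209 [-24.9  -2.2   1. ] [-0.5 -0.2 -0. ]
all [-23.6  -3.   -0.3] [-0.9 -0.9 -0.2]
```

```bash
cat > ins.py <<'E'
from cart import *
prs=[np.array([.6087,.0492,.1149]),np.array([.6138,.0152,.1024])]
Rrel=Ro.from_quat([.600,.706,-.248,.283]).as_matrix();prel=np.array([.6097,.0481,.0642])
yh=Rrel[:,1].copy();yh[2]=0;yh/=np.linalg.norm(yh);xh_=np.cross(yh,Z)
HR3=np.stack([xh_,yh,Z],1);a3=HR3@np.array([.940,0,-.342]);n3=HR3@np.array([.342,0,.940])
IR=tR(-n3,yh)
# origin: lateral from release, along x from vision, n from roof plane
nroof=np.mean([n3@(q-.011*n3) for q in prs])   # n coordinate of the roof plane (world)
yl=yh@prel
def tcp(a_off,dn=0.):
    """TCP for carton centre a_off m from home along -a (outside), dn above nominal"""
    o=np.array([.6085,.0445,.003]);ah=a3@o-.0456
    C=a3*(ah-a_off)+yh*yl+n3*(nroof-.0322+dn)
    return C-IR@np.array([-.023,0,-.0025])
E
python3 - <<'E'
from ins import *
from workcell import r
p,R,s=cur(r,False);v,e=calib()
print("yaw",np.degrees(np.arctan2(xh_[1],xh_[0])),"Rrel y",Rrel[:,1],[n3@(q-.011*n3) for q in prs],"n of nominal roof",n3@np.array([.6085,.0445,.003])+.0907,"lat",yl,yh@np.array([.6085,.0445,0]))
for a in(.065,.03,0):
    t=tcp(a);b=ik(t,IR,np.array(s["qpos"]),v);print(a,t,np.round(b[0],2),np.round(b[1:],3))
step(p,R,tcp(.065)+[0,.03,.05],IR,"hi");step(p,R,tcp(.065),IR,"pre")
E
```

```text
yaw -80.9657282258605 Rrel y [ 0.98753936  0.15701645 -0.01057569] [np.float64(0.11307092401666086), np.float64(0.11307855733289673)] n of nominal roof 0.11116784703792919 lat 0.6096893360914166 0.6079389317603271
0.065 [0.59362415 0.14920746 0.10312382] [ 0.75  0.63 -1.11  1.69  0.24  1.11 -0.21] [0.    0.003 0.265]
0.03 [0.59879028 0.1167156  0.09115382] [ 0.78  0.66 -1.1   1.69  0.25  1.11 -0.16] [0.    0.003 0.279]
0 [0.60321839 0.08886543 0.08089382] [ 0.81  0.68 -1.09  1.68  0.26  1.12 -0.12] [0.    0.003 0.293]
hi shift [-0.0946, 0.0833, 0.0007] rot [0.026, 0.349, -0.149] deg 21.8
pre shift [-0.1246, 0.0831, 0.0507] rot [0.026, 0.349, -0.149] deg 21.8
```

>>> {"method": "play_rows", "body": {"series": [-0.02,0.018,0,0.004,0.06,-0.025,-0.045,0.04,0,0.01,0.14,-0.06,-0.07,0.062,0,0.016,0.22,-0.095,-0.09,0.08,0.001,0.022,0.3,-0.13,-0.1,0.083,0.01,0.026,0.349,-0.149,-0.113,0.083,0.03,0.026,0.349,-0.149,-0.122,0.083,0.046,0.026,0.349,-0.149,-0.1246,0.083,0.0507,0.026,0.349,-0.149,-0.1246,0.083,0.0507,0.026,0.349,-0.149]}}

```text
clock: 29.4
eef_pos: [0.5937, 0.1509, 0.104]
eef_rot: [0.639, 0.75, 0.113, -0.132]
ft_force: [-0.6, 0.1, -2.0]
width: 0.364
grasp_force: 30.0
```

>>> {"method": "play_rows", "body": {"series": [0,0,0,0,0,0,0,0,0,0,0,0]}}

```text
clock: 29.65
eef_pos: [0.5945, 0.1506, 0.1049]
eef_rot: [0.639, 0.75, 0.114, -0.131]
ft_force: [-0.4, 0.6, -1.9]
width: 0.366
grasp_force: 30.0
```

Run:
```python
from ins import *
from ov import crop
from workcell import r
p,R,s=cur(r);print(p,np.round(s["qpos"],2),s["width"],s["ft_force"],s["clock"])
for a in(.065,.045,.03,0):step(p,R,tcp(a),IR,a)
cart_fit(r,p,R,("side","scene"))
ims=[crop(r.get_image(m),np.array([.602,.08,.06]))[1] for m in("side","scene")]
cv2.imwrite("pics/ins.png",np.hstack(ims))
```

```text
[0.59451677 0.1505759  0.10488602] [ 0.71  0.59 -1.05  1.69  0.18  1.1  -0.17] 0.36645949652884313 [-0.35912127  0.6124841  -1.92067211] 29.65
0.065 shift [-0.0017, -0.0011, 0.0012] rot [0.002, -0.001, 0.002] deg 0.2
0.045 shift [-0.0217, -0.0011, 0.0012] rot [0.002, -0.001, 0.002] deg 0.2
0.03 shift [-0.0367, -0.0012, 0.0012] rot [0.002, -0.001, 0.002] deg 0.2
0 shift [-0.0668, -0.0012, 0.0012] rot [0.002, -0.001, 0.002] deg 0.2
side 397 [-22.    0.4  -2. ] [1.5 0.4 0.1]
scene 443 [-22.1  -2.3  -2.1] [ 0.3 -0.4 -0.2]
all [-22.   -1.8  -2.3] [0.4 0.1 0.9]
```

View pics/ins.png

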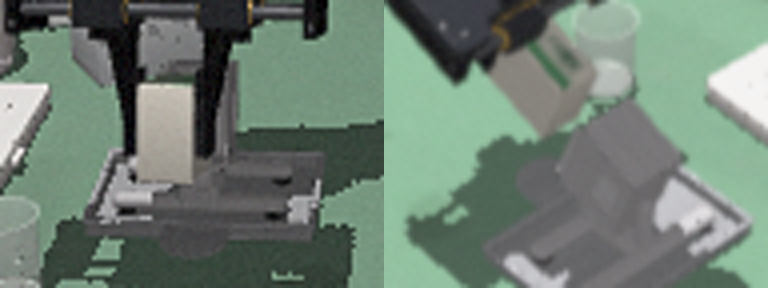

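The side view shows the carton end at (165,130) in front of the sleeve, and the scene view shows it pitched in line with the mouth. I'll advance step by step and watch the force.

>>> {"method": "play_rows", "body": {"series": [-0.005,-0.001,0.001,0.002,0,0.002,-0.013,-0.0012,0.0012,0.002,0,0.002,-0.02,-0.0012,0.0012,0.002,0,0.002,-0.026,-0.0012,0.0012,0.002,0,0.002,-0.026,-0.0012,0.0012,0.002,0,0.002]}}

```text
clock: 30.48
eef_pos: [0.597, 0.125, 0.0937]
eef_rot: [0.64, 0.748, 0.113, -0.133]
ft_force: [-0.1, -0.3, -1.8]
width: 0.363
grasp_force: 30.0
```

>>> {"method": "play_rows", "body": {"series": [-0.004,0,0,0,0,0,-0.008,0,0,0,0,0,-0.008,0,0,0,0,0]}}

```text
clock: 30.85
eef_pos: [0.5981, 0.118, 0.0911]
eef_rot: [0.64, 0.748, 0.113, -0.133]
ft_force: [-0.6, 0.2, -1.4]
width: 0.365
grasp_force: 30.0
```

>>> {"method": "play_rows", "body": {"series": [-0.004,0,0,0,0,0,-0.008,0,0,0,0,0,-0.012,0,0,0,0,0,-0.012,0,0,0,0,0]}}

```text
clock: 31.35
eef_pos: [0.5999, 0.1067, 0.087]
eef_rot: [0.64, 0.748, 0.113, -0.133]
ft_force: [-1.1, 0.2, -2.1]
width: 0.363
grasp_force: 30.0
```

Run:
```python
from ins import *
from stand import standfit
from workcell import r
p,R,s=cur(r);print(p,s["width"],s["ft_force"],s["moment"],s["clock"])
for a in(.01,0,-.005):step(p,R,tcp(a),IR,a)
standfit(r,("scene",))
```

```text
[0.59991549 0.10673758 0.08698424] 0.3628142191581441 [-1.09739468  0.20342659 -2.12279716] [-0.53127772 -0.16266089  0.01652917] 31.35
0.01 shift [-0.0092, 0.0005, -0.0005] rot [-0.0, -0.001, -0.002] deg 0.1
0 shift [-0.0192, 0.0005, -0.0005] rot [-0.0, -0.001, -0.002] deg 0.1
-0.005 shift [-0.0242, 0.0005, -0.0005] rot [-0.0, -0.001, -0.002] deg 0.1
scene 840 [607.5  38.8   4.6] [-83.5  -4.2  -1. ]
all [607.5  38.8   4.6] yaw,pitch,roll [-83.5  -4.2  -1. ]
```

>>> {"method": "play_rows", "body": {"series": [-0.004,0,0,0,0,0,-0.008,0,0,0,0,0,-0.012,0,0,0,0,0,-0.012,0,0,0,0,0]}}

```text
clock: 31.9
eef_pos: [0.6017, 0.0956, 0.0828]
eef_rot: [0.64, 0.748, 0.113, -0.133]
ft_force: [-0.4, 0.6, -2.0]
width: 0.37
grasp_force: 30.0
```

>>> {"method": "play_rows", "body": {"series": [-0.002,0,0,0,0,0,-0.004,0,0,0,0,0,-0.004,0,0,0,0,0]}}

```text
clock: 32.28
eef_pos: [0.6022, 0.0923, 0.0816]
eef_rot: [0.64, 0.749, 0.113, -0.133]
ft_force: [-0.4, 0.2, -2.2]
width: 0.361
grasp_force: 30.0
```

>>> {"method": "play_rows", "body": {"series": [-0.002,0,0,0,0,0,-0.004,0,0,0,0,0,-0.004,0,0,0,0,0]}}

```text
clock: 32.65
eef_pos: [0.6028, 0.0885, 0.0802]
eef_rot: [0.64, 0.749, 0.113, -0.133]
ft_force: [-0.4, 0.6, -2.3]
width: 0.364
grasp_force: 30.0
```

>>> {"method": "play_rows", "body": {"series": [-0.0015,0,0,0,0,0,-0.002,0,0,0,0,0,-0.002,0,0,0,0,0]}}

```text
clock: 33.02
eef_pos: [0.6031, 0.0869, 0.0797]
eef_rot: [0.64, 0.749, 0.113, -0.133]
ft_force: [-0.1, -0.3, -2.1]
width: 0.365
grasp_force: 30.0
```

>>> {"method": "play_rows", "body": {"series": [-0.0015,0,0,0,0,0,-0.003,0,0,0,0,0,-0.003,0,0,0,0,0]}}

```text
clock: 33.4
eef_pos: [0.6033, 0.0858, 0.0794]
eef_rot: [0.639, 0.749, 0.113, -0.133]
ft_force: [-1.3, 3.9, 1.9]
width: 0.372
grasp_force: 30.0
```

>>> {"method": "play_rows", "body": {"series": [-0.001,0,0,0,0,0,-0.002,0,0,0,0,0,-0.002,0,0,0,0,0]}}

```text
clock: 33.78
eef_pos: [0.6033, 0.0856, 0.0794]
eef_rot: [0.639, 0.749, 0.114, -0.134]
ft_force: [-2.8, 6.9, 4.9]
width: 0.364
grasp_force: 30.0
```

>>> {"method": "play_rows", "body": {"series": [0,0,0,0,0,0,0,0,0,0,0,0,0,0,0,0,0,0,0,0,0,0,0,0,0,0,-0.02,0,0,0,0,0,-0.06,0,0,0,0,0,-0.11,0,0,0,0,0,-0.15,0,0,0,0,0,-0.15,0,0,0], "jaw": 0.75}}

```text
clock: 34.9
eef_pos: [0.6145, 0.0299, 0.2233]
eef_rot: [0.641, 0.748, 0.115, -0.13]
ft_force: [-0.3, -0.4, -0.2]
width: 0.749
grasp_force: 0.0
```

Run:
```python
from ins import *
from ov import crop
from stand import standfit
from workcell import r
p,R,s=cur(r);print(p,s["width"],s["ft_force"],s["clock"])
ims=[]
for m in("side","scene"):
    P=r.get_image(m);ims.append(crop(P,np.array([.602,.06,.05]))[1])
    for q in("lancet_box","beaker","tape","carton"):print(m,q,[(np.round(d["location"],3).tolist(),round(d["score"],2)) for d in r.recognise(P,q)][:1])
    X=(cloud(P).reshape(-1,3)@np.stack([a3,yh,n3],1))*1000
    ah=(a3@np.array([.6085,.0445,.003]))*1000;c=nroof*1000
    k=(np.abs(X[:,1]-yl*1000)<14)&(X[:,0]-ah<-30)&(X[:,0]-ah>-130)&(X[:,2]>c-60)&(X[:,2]<c+8)
    print("carton outer end a rel (expect -86.6)",k.sum(),np.round(np.percentile(X[k][:,0]-ah,[2,10,50]),1) if k.sum() else 0, "top n rel roof",np.round(np.percentile(X[k][:,2]-c,95),1) if k.sum() else 0)
cv2.imwrite("pics/end.png",np.hstack(ims))
standfit(r,("side","scene"))
```

```text
[0.61446713 0.02994487 0.22328291] 0.7490397939318022 [-0.34066636 -0.36282344 -0.15109091] 34.9
side lancet_box [([0.716, -0.151, 0.031], 0.79)]
side beaker [([0.687, 0.196, 0.034], 0.85)]
side tape [([0.396, 0.015, 0.02], 0.91)]
side carton [([0.596, 0.098, 0.088], 0.68)]
carton outer end a rel (expect -86.6) 284 [-88.1 -86.4 -83.9] top n rel roof -3.5
scene lancet_box []
scene beaker [([0.686, 0.164, 0.037], 0.45)]
scene tape [([0.399, -0.008, 0.02], 0.94)]
scene carton [([0.596, 0.028, 0.057], 0.7)]
carton outer end a rel (expect -86.6) 183 [-82.7 -78.9 -57.8] top n rel roof 1.2
side 263 [610.1  52.8   4.3] [-81.7  -1.    0.1]
scene 829 [608.9  38.9   4.2] [-82.1  -4.3  -0.2]
all [608.4  40.5   4.1] yaw,pitch,roll [-83.7  -3.8  -0.8]
```

View pics/end.png

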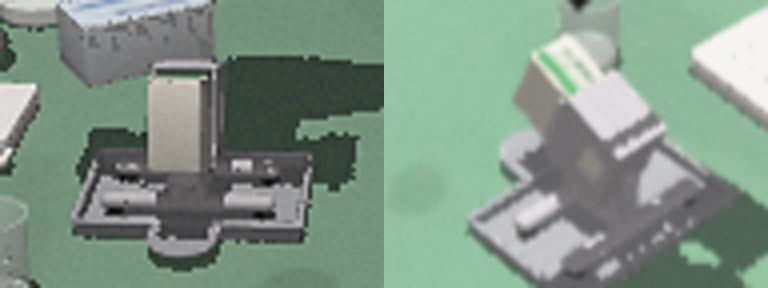

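Run:
```python
from ins import *
from workcell import r
for nm,P in(("before",np.load("pics/t_scene.npz")),("now",r.get_image("scene"))):
    X=cloud(P).reshape(-1,3);H=np.array([.6085,.0425,.003]);Q=(X-H)@HR3*1000
    k=(Q[:,0]>-10)&(Q[:,0]<28)&(np.abs(Q[:,1]+1)<15)&(np.abs(Q@np.array([.342,0,.94])-91)<9)
    if k.sum()<30:print(nm,k.sum());continue
    A=np.c_[Q[k][:,:2],np.ones(k.sum())];c=np.linalg.lstsq(A,Q[k][:,2],rcond=None)[0]
    print(nm,k.sum(),"slope deg",np.degrees(np.arctan(c[:2])),"z at x=10",c[0]*10+c[2])
```

```text
before 12
now 161 slope deg [-20.22391792   0.65772605] z at x=10 93.4119929618087
```

```bash
python3 -c "
from workcell import r
print(r.hand_in())"
```

```text
the job is handed in; nothing more can be done
None
```

The job is handed in at about 35 s: the holder was laid on its back, regripped and stood in the tray with its mouth on the tab side, steady under a press at each end of the roof (front, then rear). The carton is in against its stop, and I never touched the larger box, the beaker or the tape roll.

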